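# Tare the dial scale with the kidney dish on it

## Task

Take the empty steel kidney dish by its rim and set it down gently, the right way up, in the middle of the scale's pan and let go; do not slam or press the pan down to its stop. Then tare the scale: with a fingertip roll the small black thumbwheel beside the dial until the dial's zero triangle stands exactly at the needle, and leave it so. Press the wheel just hard enough to grip, never over 10 newtons, for it is delicate, and do not knock over or shove aside the other things on the trolley.

Things in the scene. Friction and masses are not known exactly. Their poses are not given: they have to be found in the camera images.
- scale: White mechanical bench scale, fixed, 300 (x) x 240 (y) mm, on feet screwed out so that its origin is 0 to 8 mm above the table. Flat deck at z 45 mm of its frame. Front (-x) half: round dial, centre at x -75, y 0, steel bezel 132 mm across, z 57, closed by a clear lens that keeps fingers off. Rear (+x) half: steel pan. Front right: thumbwheel. Origin: centre of underside; z up, -x is its front.
- pan_top (a point): Centre of the top face of the flat steel pan (150 mm along x, 216 mm along y; at x 72, y 0, z 70 mm of the scale's frame when empty), axes as the scale. It sinks 1 mm per 100 g (about 1 N per mm), with a stop at 12 mm.
- pan (a joint): How far the pan has sunk, m; 0 empty, 0.010 at 1 kg, stop at 0.012.
- needle (a joint): Needle angle, rad, clockwise from above; 0 with the pan empty (tip towards the scale's front), 6.28 per kg, so it turns by itself when the dish is set down and then stays.
- dial (a joint): Angle of the turning dial card, rad, clockwise from above. Its zero triangle points at the needle when this equals the needle angle. 50 graduations, 20 g or 0.126 rad each. Driven only by the thumbwheel: 0.5 rad per rad of wheel. It starts between -0.6 and 0.4.
- needle_tip (a point): Point on the dark needle near its tip, 50 mm from the dial centre.
- zero_mark (a point): Point in the dial card's black zero triangle, 50 mm from the dial centre; coincides (from above) with needle_tip when the scale reads zero.
- zero_wheel: Knurled black thumbwheel, 36 mm diameter, 9 mm wide, axle along the scale's y. Origin: on the axle, at x -92, y -94, z 39 mm in the scale's frame (its own axes turn with it). Gives on a stiff spring (the dial card too): 1 N to start, then 8 N per mm, stop at 3 mm. Turning it takes about 3 N at the rim, so press with 5 to 8 N; below about 4 N a fingertip slips. It stays where it is left.
- dish: Stainless kidney dish, bean-shaped, 206 mm (y) x 100 mm (x) over the rim, 40 mm high, 110 to 225 g, vertical 2 mm walls with a rolled rim 8 mm wide and 8 mm deep. Origin: middle of its underside, 42 mm from the outer long wall; the centre of mass lies about 5 mm from it towards -x. The hollow (concave) long side faces -x.
- dish_grip (a point): Top of the rim at the middle of the dish's concave side, 26 mm from the dish origin along its -x, 40 mm up; the wall runs along y there, with 60 mm free inside the dish. A good place to pinch across the rim (fingers closing along the dish's x).
- gallipot: Small round steel bowl, 64 mm wide, 35 mm high; bystander. Origin at its underside.
- amber_bottle: Brown glass medicine bottle, 42 mm diameter, 85 mm high; bystander. Origin at its underside.
- amber_bottle2: A second one, the same; bystander.
- carton: White medicine carton 45 x 70 x 50 mm; bystander. Origin at its underside.
- syringe: White plastic syringe lying down, 125 mm long, 24 mm high; bystander. Origin at its underside.
- wheel_top (a point): Top of the thumbwheel, axes as the scale, at z 57 mm of the scale's frame: 12 above the deck, 4 above two grey shoulders (8 mm wide, 46 mm along x) hugging its sides, so it can only be rolled from above. Its top moved towards the pan (scale +x) turns the dial clockwise; towards the front, counterclockwise.

How it is judged:
By the outcome, as a careful person would: the job done as asked, in the order asked, and still so for the second after the job is handed in, with the robot touching nothing.
It also fails if it takes over 67 s, if anything falls off the work surface, if the arm or the gripper's body presses on something with over 40 N, if the wrist force passes 120 N, or if a joint passes its speed limit or range.

## Robot

A 6-joint arm with a two-finger parallel gripper is mounted at the origin on the work surface. World frame = base frame: x ahead of the robot, y to its left, z up, the work surface at z = 0. Lengths are in mm, angles in degrees, forces in N, time in s.
With the tool pointing down it reaches from about 300 to 850 mm from the base axis. Payload 4.2 kg.
Tool frame: the origin (TCP) lies between the finger pads; the fingertips stand 22 mm ahead of it and the grasp point (between the pads) lies 3 mm ahead of it; z points along the fingers, y is the direction in which the jaws open and shut (so a half turn about z gives the same grasp; the last joint's range is limited). The gripper opens to 91 mm and grips with 3 to 60 N. Pads are 32 mm wide; open, the fingers measure 118 mm over their backs; the gripper's body (76 mm by 178 mm) begins 60 mm behind the grasp point.
Start: joints at [75.688, 18.312, 89.639, -0, 72.044, -1.146], TCP at [130.976, 559.901, 205.776] pointing down, gripper open.
Joint ranges: [-177.97, 177.97], [-48.28, 115.42], [12.27, 149.76], [-77.06, 257.06], [2.81, 150.46], [-146.56, 146.56]. Speed limits (degrees/s): [147.25, 147.25, 180, 180, 180, 180].

## Interface

Orientations are given as [roll, pitch, yaw] about the fixed x, y, z axes, in that order (R = Rz(yaw) Ry(pitch) Rx(roll)).
In Python, from workcell import * gives the robot as it stands.
- The arm moves only by the shell command python3 -m jog 'ROWS' [OPENING] [FORCE]. ROWS is text: rows parted by semicolons, each of 6 numbers parted by spaces: the shift along the tool's x, y, z in units of 0.5 m (1.0 is 0.5 m), then the turn, a rotation vector about the tool's x, y, z in units of pi/2 rad (1.0 is pi/2 rad). A call has 1 to 20 rows; each row is the pose to reach, as a shift and turn from the pose measured when the call began, along the tool's axes at that moment; what a row does not reach only later rows make up. A row lasts 1/12 s, in which the tool goes at most 41.7 mm and 7.16 degrees, less where a joint would pass 70% of its speed; a pose out of reach is approached as far as the arm can. A call with a number of a shift or a turn outside -1 to 1 is refused whole. A call with a gripper value outside its range is refused whole. OPENING is the opening, from -1 (shut) to 1 (fully open), set as the call begins (- or left out, the last holds). The fingers move at their own pace and stop on an object; FORCE is the grip in N (left out, the last holds). Time passes only in rows, so rows that repeat a pose let the fingers close. It gives the time, the measured TCP pose, the force and the opening at its end, in the units of the state.
- state(): the state, without advancing time (a new reading comes with each control period).
- grab_frame(name): name is "scene" or "top"; returns the picture (420x560x3 uint8, red, green, blue); there is no depth.
- calibration(name): a dict with "mtx" (3x3 intrinsics, pixels), "rvec" (rotation vector, rad) and "tvec" (3), from world to camera coordinates, as OpenCV has them. Camera axes: x right, y down, z forward; pixel columns grow to the right and rows downward; lengths in mm; the calibration is good to about 2 mm. A picture is of the moment at which its call begins. calibration takes no time and is no camera call.
- job_done(): hands the job in, once; it reports no verdict.
Trained networks look in the newest picture that a camera, given by its name, has taken for a name from the list of things; names that differ only in an ending like _2 or _b are one class to them, and where a whole thing is asked for, a point or a joint stands for the part that bears it (a point fixed in the world has none). Each returns a list of dicts, best first, with "confidence" (0 to 1); they miss things now and then, are a little off and sometimes report something else, mostly with a low value. They report only what shows in the picture. A call takes as long as a camera call.
- spot_in(query, camera): "rect" ([left, top, right, bottom] in pixels, round what is visible of it).
- tip_of(query, camera): "location" ([column, row] in pixels: a listed point, or the origin of a listed thing).
The state is a dict: "time_s": time; "qpos": joint angles; "qvel": joint speeds; "effort": joint torques, N m; "ee_pos": TCP position; "ee_rot": TCP orientation; "force": force on the tool from outside, world axes, zero at the start; "torque": the same for the moment, N m; "gripper_width": finger opening in mm.
Only numpy, scipy, OpenCV 4.12 (cv2) and the standard library are available. Lean on these libraries where they do the work, as an engineer would, in place of code of your own. Each camera call takes 0.05 s, during which the arm holds its last target. There are 200 camera calls.

## Working session

There is one attempt and no reset: what is moved stays moved. The work goes in short steps, Python scripts to look and compute and a shell command to move; the robot and the scene stay as the last step left them, time stands still between calls to the robot, and variables do not carry over. Pictures are saved under pics/ and viewed, about 8 in all and at most 12, crops included, and the job is handed in when it is done.

```bash
ls; mkdir -p pics
cat > h.py <<'E'
from workcell import *
import numpy as np, cv2
from scipy.spatial.transform import Rotation as R
def save(cam,name,crop=None,scale=1):
    im=grab_frame(cam)
    o=im if crop is None else im[crop[1]:crop[3],crop[0]:crop[2]]
    if scale!=1:o=cv2.resize(o,None,fx=scale,fy=scale,interpolation=cv2.INTER_CUBIC)
    cv2.imwrite('pics/'+name,o[:,:,::-1]);return im
def ray(cam,px):
    c=calibration(cam);M=np.array(c['mtx'],float);Rm=cv2.Rodrigues(np.array(c['rvec'],float))[0];t=np.array(c['tvec'],float).ravel()
    d=Rm.T@np.linalg.inv(M)@np.array([px[0],px[1],1.]);o=-Rm.T@t;return o,d/np.linalg.norm(d)
def atz(cam,px,z):
    o,d=ray(cam,px);return o+d*(z-o[2])/d[2]
def tri(p1,p2):
    o1,d1=ray('scene',p1);o2,d2=ray('top',p2)
    A=np.stack([d1,-d2],1);s=np.linalg.lstsq(A,o2-o1,rcond=None)[0]
    a,b=o1+s[0]*d1,o2+s[1]*d2;return (a+b)/2,np.linalg.norm(a-b)
def proj(cam,P):
    c=calibration(cam);return cv2.projectPoints(np.array(P,float).reshape(-1,1,3),np.array(c['rvec'],float),np.array(c['tvec'],float),np.array(c['mtx'],float),None)[0].reshape(-1,2)
def totool(P,yaw=None):
    """shift in jog units from present TCP to world P"""
    s=state();Rt=R.from_euler('xyz',s['ee_rot'],degrees=True)
    return Rt.inv().apply(np.array(P)-s['ee_pos'])/500
E
python3 - <<'E'
from h import *
np.set_printoptions(precision=2,suppress=True)
a=save('scene','s0.png');b=save('top','t0.png')
cv2.imwrite('pics/b0.png',np.hstack([a,b])[:,:,::-1][:, :])
print(state())
for q in ['dish','dish_grip','pan_top','needle_tip','zero_mark','wheel_top','scale','zero_wheel','gallipot','amber_bottle','carton','syringe']:
    r={}
    for c in ['scene','top']:
        l=tip_of(q,c);r[c]=l
        print(q,c,[(np.round(x['location'],1).tolist(),round(x['confidence'],2)) for x in l[:3]])
    if r['scene'] and r['top']: print('   tri',*tri(r['scene'][0]['location'],r['top'][0]['location']))
E
```

```text
pics
{'time_s': 0.1, 'qpos': array([75.69, 18.35, 89.7 , -0.  , 72.04, -1.14]), 'qvel': array([-0.02, -0.06, -0.18,  0.09,  0.03,  0.06]), 'effort': array([  0.  , -41.33, -23.25,   0.07,   0.04,  -0.  ]), 'ee_pos': array([130.87, 559.45, 205.03]), 'ee_rot': array([-179.91,   -0.  ,  166.83]), 'force': array([0.23, 0.09, 0.61]), 'torque': array([-0.05, -0.01, -0.06]), 'gripper_width': 91.41767604495763}
dish scene [([208.7, 213.1], 0.69)]
dish top [([350.7, 216.2], 0.58)]
   tri [ 580.89 -200.68   -0.82] 5.5682347259233484
dish_grip scene [([213.6, 194.3], 0.66), ([392.0, 281.9], 0.47)]
dish_grip top [([357.3, 220.5], 0.91)]
   tri [ 562.02 -201.54   42.63] 17.821391561297922
pan_top scene [([412.6, 213.8], 0.89)]
pan_top top [([192.7, 199.3], 0.97), ([198.3, 269.7], 0.66)]
   tri [616.42 248.87  78.5 ] 7.330610346524006
needle_tip scene [([407.4, 165.6], 0.54)]
needle_tip top []
zero_mark scene [([397.1, 168.9], 0.73)]
zero_mark top [([196.0, 271.5], 0.95)]
   tri [419.48 236.21  46.24] 0.2939796460271096
wheel_top scene [([368.6, 168.1], 0.83)]
wheel_top top [([220.5, 262.2], 0.69)
[... 210 characters left out ...]
]
zero_wheel top [([221.3, 257.5], 0.44)]
   tri [458.45 157.25  52.89] 17.564588913163508
gallipot scene [([219.0, 242.7], 0.78), ([395.7, 166.2], 0.48), ([407.7, 166.1], 0.46)]
gallipot top [([332.4, 181.7], 0.82)]
   tri [ 681.34 -151.87    8.88] 13.792501683567897
amber_bottle scene [([481.7, 240.3], 0.57)]
amber_bottle top [([139.4, 213.4], 0.8), ([254.2, 210.0], 0.71)]
   tri [587.73 425.07 -11.11] 2.6292822256788364
carton scene [([390.1, 281.1], 0.66)]
carton top [([209.6, 167.5], 0.95)]
   tri [727.54 216.71 -15.11] 6.9290739524085065
syringe scene [([221.1, 180.3], 0.53), ([395.5, 167.4], 0.4)]
syringe top [([351.9, 264.2], 0.72)]
   tri [ 442.68 -201.29  -14.01] 0.5346282302768278
```

View pics/s0.png

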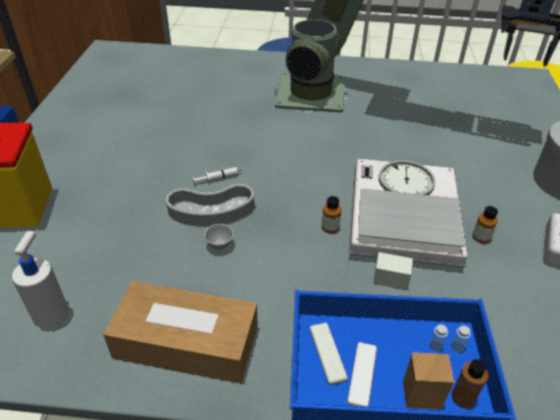

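```bash
python3 -c "
import cv2
a=cv2.imread('pics/t0.png');cv2.imwrite('pics/t0c.png',cv2.resize(a[130:310,120:420],None,fx=2.66,fy=2.66,interpolation=cv2.INTER_CUBIC))"
```

```text
(no output)
```

View pics/t0c.png

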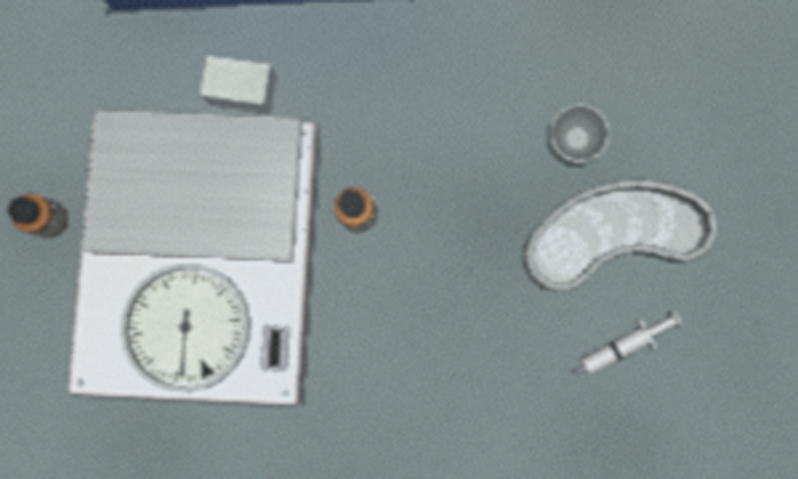

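```bash
cat > fit.py <<'E'
from h import *
from scipy.optimize import least_squares
def bean(w):  # offset from centreline: outer rim w=36
    th=np.radians(45.4);Rc=94.;cx=6-Rc
    a=np.linspace(-th,th,60);pts=[(cx+(Rc+w)*np.cos(a),(Rc+w)*np.sin(a)),(cx+(Rc-w)*np.cos(a),(Rc-w)*np.sin(a))]
    for s in (1,-1):
        b=np.linspace(0,np.pi,40)*s+ s*th-s*0
        b=s*th+s*np.linspace(0,np.pi,40)
        pts.append((cx+Rc*np.cos(s*th)+w*np.cos(b),Rc*np.sin(s*th)+w*np.sin(b)))
    return np.array([np.concatenate([p[0] for p in pts]),np.concatenate([p[1] for p in pts])]).T
def rect(x0,x1,y0,y1,n=60):
    u=np.linspace(0,1,n);return np.concatenate([np.c_[x0+(x1-x0)*u,0*u+y0],np.c_[x0+(x1-x0)*u,0*u+y1],np.c_[0*u+x0,y0+(y1-y0)*u],np.c_[0*u+x1,y0+(y1-y0)*u]])
def z(p,h): return np.c_[p,np.full(len(p),h)]
a=np.linspace(0,2*np.pi,80)
DISH=z(bean(36),37)
SC=np.concatenate([z(rect(-150,150,-120,120)[60:][:,:],45)*1, z(rect(-3,147,-108,108),70), z(np.c_[-75+66*np.cos(a),66*np.sin(a)],57)])
def place(P,p):
    c,s=np.cos(p[2]),np.sin(p[2]);h=p[3] if len(p)>3 else 0
    return np.c_[p[0]+c*P[:,0]-s*P[:,1],p[1]+s*P[:,0]+c*P[:,1],P[:,2]+h]
def dt(im,lo=40,hi=90):
    g=cv2.GaussianBlur(cv2.cvtColor(im,cv2.COLOR_RGB2GRAY),(0,0),0.8)
    return cv2.distanceTransform(255-cv2.Canny(g,lo,hi),cv2.DIST_L2,5).astype(np.float32)
def fit(P,p0,D):
    def f(p):
        r=[]
        for c,d in D.items():
            q=proj(c,place(P,p)).astype(np.float32)
            v=cv2.remap(d,q[:,0].reshape(-1,1),q[:,1].reshape(-1,1),cv2.INTER_LINEAR).ravel();r.append(np.minimum(v,6))
        return np.concatenate(r)
    o=least_squares(f,p0,loss='soft_l1',f_scale=0.7,x_scale=[5,5,.05,3][:len(p0)],diff_step=1e-3)
    return o.x,f(o.x).mean()
E
python3 - <<'E'
from fit import *
np.set_printoptions(precision=3,suppress=True)
im={'scene':cv2.imread('pics/s0.png')[:,:,::-1].copy(),'top':cv2.imread('pics/t0.png')[:,:,::-1].copy()}
D={c:dt(i) for c,i in im.items()}
for P,p0,n in((DISH,[581,-201,.25],'dish'),(SC,[550,249,0,4],'scale')):
    best={}
    for key in (('scene','top'),('top',),('scene',)):
        bs=None
        for dx in(-8,0,8):
            for dy in(-8,0,8):
                for dyaw in(-.12,0,.12):
                    q=list(p0);q[0]+=dx;q[1]+=dy;q[2]+=dyaw
                    x=fit(P,q,{k:D[k] for k in key})
                    if bs is None or x[1]<bs[1]:bs=x
        print(n,key,bs);best[key]=bs
    p=best[('scene','top')][0]
    for c in im:
        for u,v in proj(c,place(P,p)): cv2.circle(im[c],(int(round(u*16)),int(round(v*16))),6,(255,0,0),-1,cv2.LINE_AA,4)
A=cv2.resize(im['top'][170:310,130:410],None,fx=2.6,fy=2.6,interpolation=cv2.INTER_CUBIC)
B=cv2.resize(im['scene'][140:280,150:480],(A.shape[1],int(140*A.shape[1]/330)),interpolation=cv2.INTER_CUBIC)
o=np.vstack([A,B])[:,:,::-1];o=o[:600] if o.shape[0]>600 else o
o=cv2.resize(np.vstack([A,B])[:,:,::-1],None,fx=.88,fy=.88);print(o.shape);cv2.imwrite('pics/fit.png',o)
E
```

```text
Traceback (most recent call last):
  File "fit.py", line 30, in fit
    o=least_squares(f,p0,loss='soft_l1',f_scale=0.7,x_scale=[5,5,.05,3][:len(p0)],diff_step=1e-3)
  File "fit.py", line 27, in f
    q=proj(c,place(P,p)).astype(np.float32)
      ~~~~^^^^^^^^^^^^^^
  File "h.py", line 19, in proj
    c=calibration(cam);return cv2.projectPoints(np.array(P,float).reshape(-1,1,3),np.array(c['rvec'],float),np.array(c['tvec'],float),np.array(c['mtx'],float),None)[0].reshape(-1,2)
ValueError: time passes only in moves, steps and waits
```

```bash
python3 - <<'E'
from workcell import *
import pickle
pickle.dump({c:calibration(c) for c in('scene','top')},open('cal.pkl','wb'))
s=open('h.py').read()
s=s.replace("def save","import pickle\nCAL=pickle.load(open('cal.pkl','rb'))\ncalibration=CAL.__getitem__\ndef save",1)
open('h.py','w').write(s)
f=open('fit.py').read().replace("import least_squares","import minimize")
i=f.index("    o=least_squares");f=f[:i]+"""    S=np.array([8,8,.1,4.])[:len(p0)];p0=np.array(p0,float)
    g=lambda q:np.sqrt(1+(f(p0+S*q)/.7)**2).mean()
    o=minimize(g,0*p0,method='Nelder-Mead',options=dict(initial_simplex=np.vstack([0*p0,np.eye(len(p0))]),maxiter=400))
    return p0+S*o.x,o.fun
"""
open('fit.py','w').write(f)
E
cat > run0.py <<'E'
from fit import *
np.set_printoptions(precision=3,suppress=True)
im={'scene':cv2.imread('pics/s0.png')[:,:,::-1].copy(),'top':cv2.imread('pics/t0.png')[:,:,::-1].copy()}
D={c:dt(i) for c,i in im.items()}
for P,p0,n in((DISH,[581,-201,.25],'dish'),(SC,[550,249,0,4],'scale')):
    best={}
    for key in (('scene','top'),('top',),('scene',)):
        bs=None
        for dx in(-6,6):
            for dy in(-6,6):
                for dyaw in(-.1,0.05):
                    q=list(p0);q[0]+=dx;q[1]+=dy;q[2]+=dyaw
                    x=fit(P,q,{k:D[k] for k in key})
                    if bs is None or x[1]<bs[1]:bs=x
        print(n,key,bs);best[key]=bs
    p=best[('scene','top')][0]
    for c in im:
        for u,v in proj(c,place(P,p)): im[c][int(round(v)),int(round(u))]=(255,0,0)
A=cv2.resize(im['top'][170:310,130:410],None,fx=2.6,fy=2.6,interpolation=cv2.INTER_NEAREST)
B=cv2.resize(im['scene'][140:280,150:480],(A.shape[1],int(140*A.shape[1]/330)),interpolation=cv2.INTER_NEAREST)
o=cv2.resize(np.vstack([A,B])[:,:,::-1],None,fx=.88,fy=.88);print(o.shape);cv2.imwrite('pics/fit.png',o)
E
time python3 run0.py
```

```text
dish ('scene', 'top') (array([ 585.231, -196.688,    0.236]), np.float64(1.4053597450256348))
dish ('top',) (array([ 585.435, -196.697,    0.243]), np.float64(1.261481523513794))
dish ('scene',) (array([ 585.657, -199.347,    0.168]), np.float64(1.443583369255066))
scale ('scene', 'top') (array([545.968, 248.856,  -0.034,   5.965]), np.float64(1.470558524131775))
scale ('top',) (array([545.91 , 248.757,  -0.034,   6.782]), np.float64(1.424772024154663))
scale ('scene',) (array([538.732, 250.419,  -0.037,   0.228]), np.float64(1.4940534830093384))
(591, 641, 3)
real	0m2.942s
user	0m3.310s
sys	0m0.107s
```

View pics/fit.png

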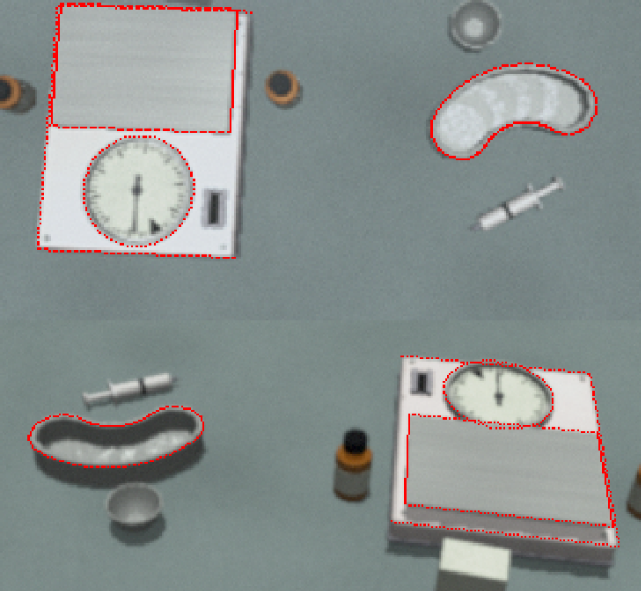

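```bash
cat >> h.py <<'E'
DISH0=(585.2,-196.7,.236);SCALE=(546.0,248.9,-.034,6.0)
def sc(x,y,z):
    c,s=np.cos(SCALE[2]),np.sin(SCALE[2]);return np.array([SCALE[0]+c*x-s*y,SCALE[1]+s*x+c*y,z+SCALE[3]])
def rel(P,yaw,s=None,prev=None):
    s=s or state();R0=R.from_euler('xyz',s['ee_rot'],degrees=True)
    R1=R.from_euler('xyz',[180,0,yaw],degrees=True)
    return np.round(np.r_[R0.inv().apply(np.array(P)-s['ee_pos'])/500,(R0.inv()*R1).as_rotvec()/(np.pi/2)],4)
E
python3 - <<'E'
from h import *
x,y,w=DISH0;g=np.array([x-26*np.cos(w),y-26*np.sin(w)]);print(g)
print(rel([350,250,205],135),rel([*g,120],103.5))
E
```

```text
[ 559.92069368 -202.77919997]
[-0.5677 -0.5037  0.0015  0.     -0.      0.3537] [-1.1827 -1.2899  0.1714  0.     -0.      0.7037]
```

```bash
python3 -m jog '-0.6 -0.65 0 0 0 0.35;-0.6 -0.65 0 0 0 0.35;-0.6 -0.65 0 0 0 0.35;-0.6 -0.65 0 0 0 0.35;-0.6 -0.65 0 0 0 0.35;-0.6 -0.65 0 0 0 0.35;-0.6 -0.65 0 0 0 0.35;-0.6 -0.65 0 0 0 0.35;-0.6 -0.65 0 0 0 0.35;-0.6 -0.65 0 0 0 0.35;-0.6 -0.65 0 0 0 0.35' 0.1 30; python3 -c "
from h import *
print(rel([559.9,-202.8,110],103.5))"
```

```text
time_s: 2.22
ee_pos: [350.1, 172.2, 206.1]
ee_rot: [180.0, 0.1, 135.2]
force: [0.9, 0.4, -0.5]
gripper_width: 50.3
[-8.257e-01 -2.370e-01  1.932e-01  6.000e-04  8.000e-04  3.525e-01]
```

```bash
python3 -m jog '-0.826 -0.237 0.193 0 0 0.3525;-0.826 -0.237 0.193 0 0 0.3525;-0.826 -0.237 0.193 0 0 0.3525;-0.826 -0.237 0.193 0 0 0.3525;-0.826 -0.237 0.193 0 0 0.3525;-0.826 -0.237 0.193 0 0 0.3525;-0.826 -0.237 0.193 0 0 0.3525;-0.826 -0.237 0.193 0 0 0.3525;-0.826 -0.237 0.193 0 0 0.3525;-0.826 -0.237 0.193 0 0 0.3525;-0.826 -0.237 0.193 0 0 0.3525;-0.826 -0.237 0.193 0 0 0.3525;-0.826 -0.237 0.193 0 0 0.3525;-0.826 -0.237 0.193 0 0 0.3525' ; python3 -c "
from h import *
print(rel([559.9,-202.8,39],103.5))
save('top','t1.png',(300,170,440,290),5);print([tip_of('dish_grip',c)[:2] for c in ['top']])
save('scene','s1.png')"
```

```text
time_s: 3.38
ee_pos: [559.4, -202.2, 110.0]
ee_rot: [180.0, -0.0, 103.5]
force: [-1.4, 1.0, -0.2]
gripper_width: 50.1
[-1.40e-03  7.00e-04  1.42e-01  2.00e-04 -1.00e-04 -0.00e+00]
[[{'location': [357.4, 221.5], 'confidence': 0.8}, {'location': [190.6, 199.9], 'confidence': 0.74}]]
```

```bash
python3 -m jog '-0.001 0 0.06 0 0 0;-0.001 0 0.1 0 0 0;-0.001 0 0.13 0 0 0;-0.001 0 0.142 0 0 0;-0.001 0 0.142 0 0 0' 0.1 30; python3 -m jog '0 0 0 0 0 0;0 0 0 0 0 0;0 0 0 0 0 0;0 0 0 0 0 0;0 0 0 0 0 0;0 0 0 0 0 0;0 0 0 0 0 0' -1 30; python3 -c "
from h import *
save('scene','s2.png',(140,120,300,280),4)"
```

```text
time_s: 3.95
ee_pos: [558.9, -201.0, 38.8]
ee_rot: [-180.0, -0.0, 103.6]
force: [0.3, -0.4, 0.4]
gripper_width: 50.2
time_s: 4.53
ee_pos: [559.0, -201.1, 39.1]
ee_rot: [-180.0, -0.0, 103.6]
force: [-0.4, -0.2, -0.1]
gripper_width: 6.7
```

View pics/s2.png

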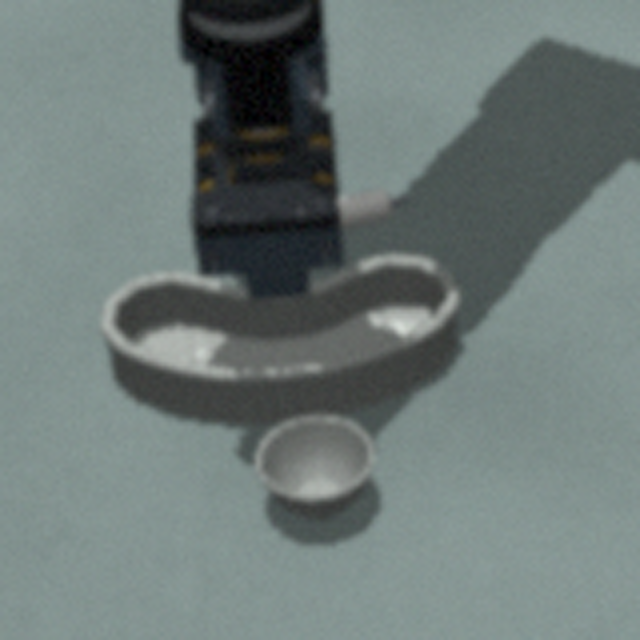

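```bash
python3 -m jog '0 0 -0.01 0 0 0;0 0 -0.03 0 0 0;0 0 -0.06 0 0 0;0 0 -0.1 0 0 0;0 0 -0.15 0 0 0;0 0 -0.2 0 0 0;0 0 -0.25 0 0 0;0 0 -0.25 0 0 0;0 0 -0.25 0 0 0' -1 30; python3 -c "
from h import *
save('scene','s3.png',(140,80,300,240),4)
print(state()['force'],state()['gripper_width'])
g=sc(72+3-26,0,0);print(g);print(rel([*g[:2],165],88.05))"
```

```text
time_s: 5.33
ee_pos: [559.9, -201.5, 166.4]
ee_rot: [179.8, 0.1, 103.6]
force: [-0.2, -0.3, 0.1]
gripper_width: 0.3
[-0.51944147 -0.90591657 -0.53400995] 0.7217061113448946
[594.97168073 247.23432096   6.        ]
[ 8.544e-01  2.815e-01 -7.000e-04  3.000e-04  1.000e-04  1.732e-01]
```

View pics/s3.png

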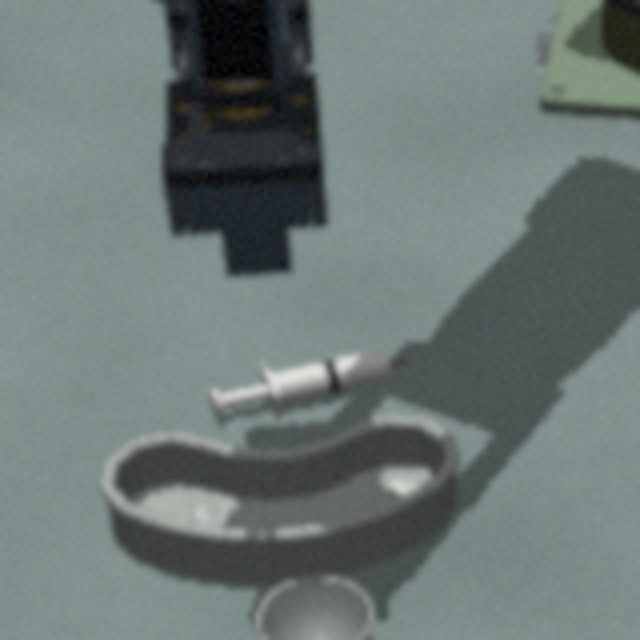

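```bash
python3 -m jog '0 0 0 0 0 0' 0.2 30
python3 - <<'E'
from fit import *
np.set_printoptions(precision=3,suppress=True)
im={'scene':save('scene','s4.png'),'top':save('top','t4.png')}
D={c:dt(i) for c,i in im.items()}
for key in (('scene','top'),('top',),('scene',)):
    print(key,min((fit(DISH,[585+dx,-197+dy,.236],{k:D[k] for k in key}) for dx in(-6,5) for dy in (-6,5)),key=lambda r:r[1]))
print(rel([559.9,-202.8,110],103.5))
cv2.imwrite('pics/t4c.png',cv2.resize(im['top'][170:290,290:430],None,fx=4.5,fy=4.5,interpolation=cv2.INTER_CUBIC)[:,:,::-1])
E
```

```text
time_s: 5.47
ee_pos: [558.1, -200.8, 163.7]
ee_rot: [-179.9, -0.1, 103.6]
force: [-0.6, 0.2, -0.5]
gripper_width: 4.5
('scene', 'top') (array([ 583.149, -186.721,    0.314]), np.float64(1.984266996383667))
('top',) (array([ 575.599, -185.82 ,    0.17 ]), np.float64(1.912156343460083))
('scene',) (array([ 585.205, -198.588,    0.171]), np.float64(1.4631062746047974))
[-0.005  0.003  0.107 -0.001 -0.001  0.002]
```

View pics/t4c.png

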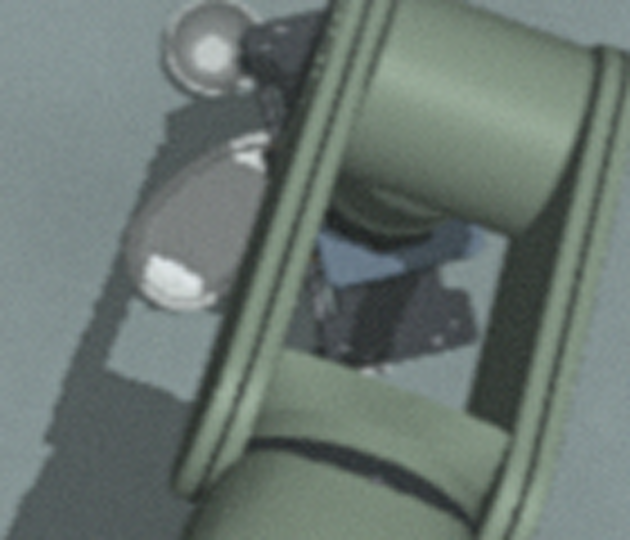

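```bash
python3 -m jog '0.001 0 0.02 0 0 0;0 0 0.04 0 0 0;-0.001 0.003 0.06 0 0 0;-0.002 0.003 0.08 0 0 0;-0.004 0.003 0.1 0 0 0;-0.005 0.003 0.107 0 0 0;-0.005 0.003 0.107 0 0 0;-0.005 0.003 0.107 0 0 0;-0.005 0.003 0.107 0 0 0' 0.2 40; python3 -c "
from h import *
print(rel([559.6,-202.2,34],103.5))"
```

```text
time_s: 6.32
ee_pos: [560.5, -203.0, 110.4]
ee_rot: [-180.0, -0.0, 103.6]
force: [-0.0, -0.8, 0.2]
gripper_width: 54.6
[ 0.002  -0.0012  0.1529 -0.0005 -0.0005  0.0015]
```

```bash
python3 -m jog '0 0 0.06 0 0 0;0.002 -0.001 0.1 0 0 0;0.002 -0.001 0.14 0 0 0;0.002 -0.001 0.153 0 0 0;0.002 -0.001 0.153 0 0 0;0.002 -0.001 0.153 0 0 0' 0.2 40; python3 -m jog '0 0 0 0 0 0;0 0 0 0 0 0;0 0 0 0 0 0;0 0 0 0 0 0;0 0 0 0 0 0;0 0 0 0 0 0;0 0 0 0 0 0' -1 40; python3 -m jog '0 0 0 0 0 0;0 0 0 0 0 0' -1 40; python3 -m jog '0 0 0 0 0 0;0 0 0 0 0 0' -1 40;  python3 -m jog '0 0 -0.005 0 0 0;0 0 -0.01 0 0 0;0 0 -0.015 0 0 0;0 0 -0.02 0 0 0;0 0 -0.02 0 0 0' -1 40
```

```text
time_s: 6.82
ee_pos: [560.4, -202.4, 34.8]
ee_rot: [180.0, 0.0, 103.6]
force: [-0.0, 0.2, 0.8]
gripper_width: 55.0
time_s: 7.4
ee_pos: [560.4, -202.4, 34.9]
ee_rot: [180.0, 0.0, 103.6]
force: [0.7, 1.2, -1.0]
gripper_width: 11.2
time_s: 7.57
ee_pos: [560.4, -202.4, 34.8]
ee_rot: [180.0, 0.0, 103.6]
force: [0.0, 0.6, -0.7]
gripper_width: 0.5
time_s: 7.73
ee_pos: [560.4, -202.4, 34.8]
ee_rot: [180.0, 0.0, 103.6]
force: [-1.0, 0.2, 0.7]
gripper_width: 0.5
time_s: 8.15
ee_pos: [560.8, -202.6, 45.6]
ee_rot: [179.9, 0.0, 103.6]
force: [-0.3, 0.9, 0.4]
gripper_width: 0.4
```

Run:
```python
from h import *
print(proj('scene',[[559.9,-201.5,144],[559.9,-201.5,166.4],[559.9-15,-201.5,144]]))
print((proj('scene',[[559,-201,17],[559.9,-202.8,40],[559.9,-202.8,0]])-[140,120])*4)
im=save('scene','s5.png',(150,130,280,230),6)
print(proj('scene',[[560.8,-202.6,45.6-22],[560.8,-202.6,45.6]]), (proj('scene',[[560.8,-202.6,45.6-22],[560.8,-202.6,45.6]])-[150,130])*6)
```

```text
[[206.28234847 158.13566503]
 [205.41697654 149.80854193]
 [207.71319179 154.06512634]]
[[284.33260247 325.27529445]
 [277.87980452 296.37472643]
 [283.24101089 347.51295575]]
[[210.03189644 199.66182538]
 [209.28270898 192.51814987]] [[360.19137866 417.97095227]
 [355.69625385 375.10889922]]
```

View pics/s5.png

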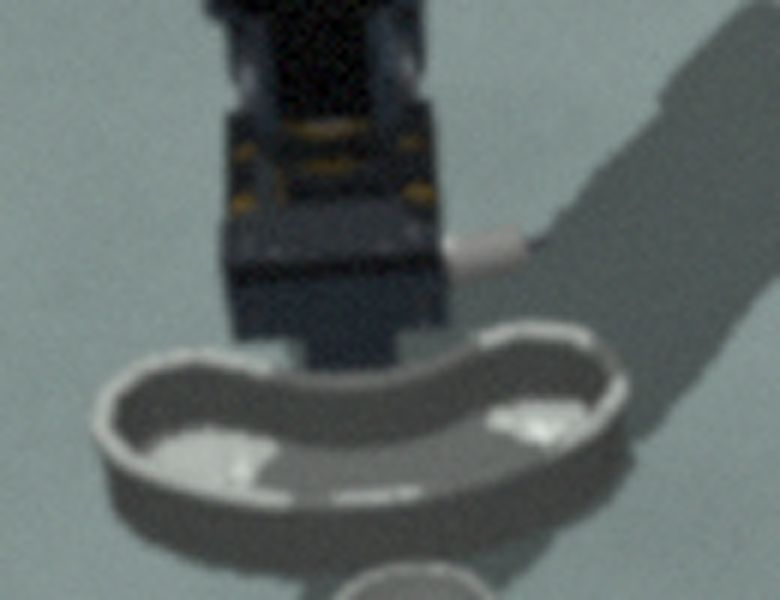

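Run:
```python
from h import *
np.set_printoptions(precision=1,suppress=True)
print(proj('scene',[[0,0,0],[100,100,0],[100,-100,0],[130.9,559.5,205],[130.9,559.5,183]]))
print(proj('top',[[0,0,0],[560.8,-202.6,45.6]]))
print(state()['qpos'],state()['ee_pos'])
a=cv2.imread('pics/s0.png')[0:130,240:560];cv2.imwrite('pics/s0c.png',cv2.resize(a,None,fx=2.5,fy=2.5,interpolation=cv2.INTER_CUBIC))
```

```text
[[311.1  92.7]
 [342.5 111.9]
 [275.8 107.4]
 [524.   63.1]
 [521.4  70.8]]
[[280.9 427.9]
 [354.6 221.3]]
[-21.   28.2  99.2   0.   52.6 -34.6] [ 560.6 -202.5   45.3]
```

View pics/s0c.png

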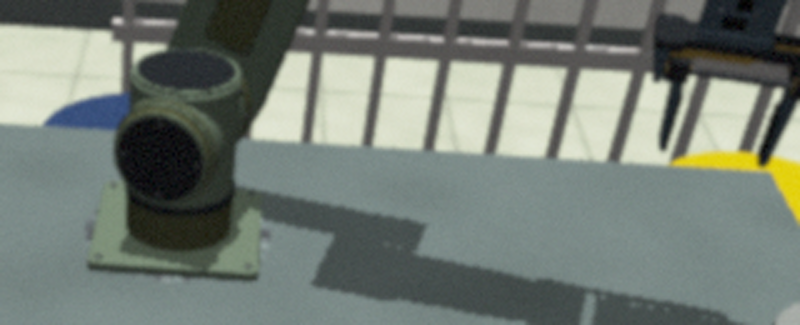

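```bash
python3 -m jog '0 0 -0.02 0 0 0;0 0 -0.02 0 0 0;0 0 -0.02 0 0 0;0 0 -0.02 0 0 0;0 0 -0.02 0 0 0;0 0 -0.02 0 0 0;0 0 -0.02 0 0 0;0 0 -0.02 0 0 0' 0.1 30; python3 -m jog '0 0 0.02 0 0 0;0 0 0.04 0 0 0;0 0 0.05 0 0 0;0 0 0.055 0 0 0;0 0 0.058 0 0 0;0 0 0.058 0 0 0'; python3 -m jog '0 0 0 0 0 0;0 0 0 0 0 0;0 0 0 0 0 0;0 0 0 0 0 0;0 0 0 0 0 0;0 0 0 0 0 0;0 0 0 0 0 0;0 0 0 0 0 0' -1 30;python3 -m jog '0 0 0 0 0 0;0 0 0 0 0 0' -1 30
```

```text
time_s: 8.87
ee_pos: [560.5, -202.5, 55.1]
ee_rot: [180.0, 0.0, 103.6]
force: [0.5, 0.8, -0.7]
gripper_width: 49.1
time_s: 9.37
ee_pos: [560.3, -202.4, 25.5]
ee_rot: [180.0, -0.0, 103.6]
force: [1.3, -0.3, 0.5]
gripper_width: 49.8
time_s: 10.03
ee_pos: [559.9, -202.4, 25.6]
ee_rot: [-180.0, -0.0, 103.6]
force: [-2.4, -0.1, 2.3]
gripper_width: 8.8
time_s: 10.2
ee_pos: [559.9, -202.5, 25.6]
ee_rot: [-180.0, -0.0, 103.6]
force: [-1.6, -0.8, 1.4]
gripper_width: 9.1
```

```bash
python3 -m jog '0 0 0 0 0 0;0 0 0 0 0 0;0 0 0 0 0 0;0 0 0 0 0 0;0 0 0 0 0 0' -0.5 30; python3 -m jog '0 0 0.005 0 0 0;0 0 0.01 0 0 0;0 0 0.014 0 0 0;0 0 0.018 0 0 0;0 0 0.018 0 0 0' -0.5 30; python3 -m jog '0 0 0 0 0 0;0 0 0 0 0 0;0 0 0 0 0 0;0 0 0 0 0 0;0 0 0 0 0 0;0 0 0 0 0 0' -1 30;python3 -m jog '0 0 -0.005 0 0 0;0 0 -0.01 0 0 0;0 0 -0.02 0 0 0;0 0 -0.03 0 0 0;0 0 -0.03 0 0 0' -1 30
```

```text
time_s: 10.62
ee_pos: [560.2, -202.4, 25.6]
ee_rot: [-180.0, -0.0, 103.6]
force: [-0.1, 0.1, -0.2]
gripper_width: 22.4
time_s: 11.03
ee_pos: [559.8, -202.3, 16.0]
ee_rot: [-179.9, -0.0, 103.6]
force: [0.3, -0.6, 0.6]
gripper_width: 22.5
time_s: 11.53
ee_pos: [559.8, -202.3, 15.9]
ee_rot: [-179.9, -0.0, 103.6]
force: [0.3, -0.2, -1.6]
gripper_width: 9.3
time_s: 11.95
ee_pos: [560.6, -202.6, 32.3]
ee_rot: [180.0, 0.0, 103.6]
force: [0.6, -0.4, -1.6]
gripper_width: 9.2
```

```bash
python3 -m jog '0 0 -0.03 0 0 0;0 0 -0.06 0 0 0;0 0 -0.1 0 0 0;0 0 -0.14 0 0 0;0 0 -0.18 0 0 0;0 0 -0.22 0 0 0;0 0 -0.24 0 0 0;0 0 -0.24 0 0 0' -1 30; python3 -c "
from h import *
print(state()['force'],rel([595,247.2,150],88.05))"
```

```text
time_s: 12.62
ee_pos: [562.0, -203.1, 155.0]
ee_rot: [179.7, 0.2, 103.6]
force: [0.1, 0.0, -2.4]
gripper_width: 9.3
[ 0.13982714  0.03057306 -2.41524457] [0.8598 0.2764 0.0083 0.0038 0.0019 0.1731]
```

```bash
python3 -m jog '0.017 0.006 0 0 0 0.003;0.05 0.016 0 0 0 0.01;0.1 0.032 0 0 0 0.02;0.17 0.055 0 0 0 0.035;0.24 0.077 0 0 0 0.05;0.31 0.1 0.002 0 0 0.063;0.38 0.122 0.002 0 0 0.077;0.45 0.145 0.004 0 0 0.091;0.52 0.167 0.004 0 0 0.105;0.59 0.19 0.005 0 0 0.12;0.66 0.212 0.006 0 0 0.133;0.73 0.235 0.007 0 0 0.147;0.79 0.254 0.008 0 0 0.159;0.83 0.267 0.008 0 0 0.167;0.85 0.274 0.008 0.002 0.001 0.171;0.86 0.276 0.008 0.003 0.002 0.173;0.86 0.276 0.008 0.003 0.002 0.173;0.86 0.276 0.008 0.003 0.002 0.173;0.86 0.276 0.008 0.003 0.002 0.173' -1 30
python3 - <<'E'
from fit import *
np.set_printoptions(precision=3,suppress=True)
print(state()['force'],state()['gripper_width'])
im=save('scene','s6.png',(300,80,500,260),3.3)
print(rel([595,247.2,95],88.05))
D={'scene':dt(im)};h=state()['ee_pos'][2]-16
P=DISH+[0,0,h]
print(min((fit(P,[621+dx,246+dy,-.034],D) for dx in(-6,5) for dy in (-6,5)),key=lambda r:r[1]))
E
```

```text
time_s: 14.2
ee_pos: [594.7, 245.7, 149.9]
ee_rot: [180.0, 0.0, 88.0]
force: [-0.7, -0.1, -2.1]
gripper_width: 8.7
[-0.711 -0.054 -2.065] 8.700175875758775
[ 0.003  0.     0.11   0.001  0.    -0.001]
(array([625.172, 237.698,  -0.123]), np.float64(2.015725612640381))
```

View pics/s6.png

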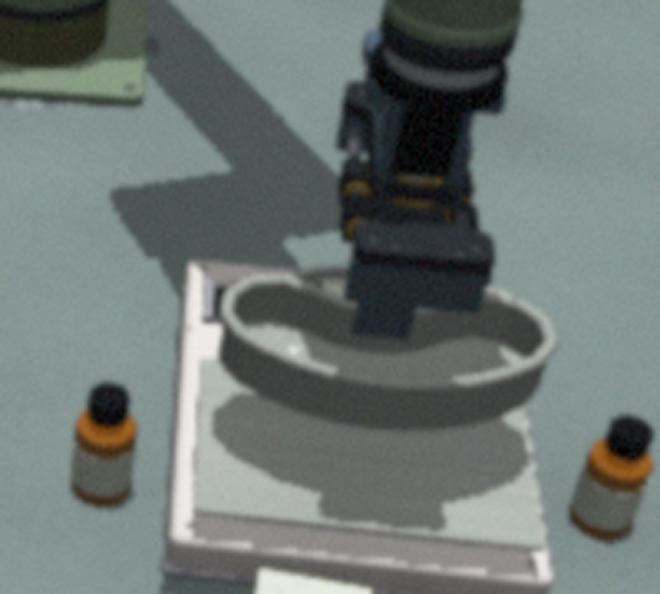

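```bash
python3 -m jog '0 0 0.02 0 0 0;0.001 0 0.045 0 0 0;0.002 0 0.07 0 0 0;0.003 0 0.09 0 0 0;0.003 0 0.1 0 0 0;0.003 0 0.105 0 0 0;0.003 0 0.108 0 0 0;0.003 0 0.108 0 0 0;0.003 0 0.108 0 0 0' -1 30;  python3 - <<'E'
from h import *
f=[]
for _ in range(4): im=grab_frame('scene');f.append(state()['force'][2])
print(f)
E
python3 -m jog '0 0 0.002 0 0 0;0 0 0.004 0 0 0;0 0 0.006 0 0 0;0 0 0.008 0 0 0;0 0 0.008 0 0 0;0 0 0.008 0 0 0' -1 30;  python3 - <<'E'
from h import *
f=[]
for _ in range(4): im=grab_frame('scene');f.append(state()['force'][2])
print(f)
E
```

```text
time_s: 15.0
ee_pos: [595.3, 247.4, 96.7]
ee_rot: [179.9, -0.0, 88.0]
force: [-0.2, 0.2, -2.4]
gripper_width: 8.8
[np.float64(-2.1224121811209455), np.float64(-2.276455179971333), np.float64(-1.527634572473661), np.float64(-2.3379977412775172)]
time_s: 15.7
ee_pos: [595.1, 247.4, 92.5]
ee_rot: [179.9, -0.0, 88.0]
force: [0.2, 0.0, -2.0]
gripper_width: 8.8
[np.float64(-2.0997056619917838), np.float64(-1.729019434505302), np.float64(-3.764735713182458), np.float64(-1.7786073558222455)]
```

```bash
cat > f.py <<'E'
from h import *
f=[]
for _ in range(5): im=grab_frame('scene');f.append(state()['force'])
print(np.round(np.mean(f,0),2),np.round(state()['ee_pos'],1))
E
python3 -m jog '0 0 0.002 0 0 0;0 0 0.004 0 0 0;0 0 0.004 0 0 0;0 0 0.004 0 0 0' -1 30;  python3 f.py; python3 -m jog '0 0 0.002 0 0 0;0 0 0.004 0 0 0;0 0 0.004 0 0 0;0 0 0.004 0 0 0' -1 30;  python3 f.py
```

```text
time_s: 16.23
ee_pos: [595.2, 247.4, 90.7]
ee_rot: [179.9, -0.0, 88.0]
force: [-1.1, -0.7, -1.2]
gripper_width: 9.0
[-0.48  0.05 -1.12] [595.2 247.4  90.7]
time_s: 16.82
ee_pos: [595.2, 247.4, 88.9]
ee_rot: [179.9, -0.0, 88.0]
force: [-0.7, 0.2, 1.6]
gripper_width: 9.3
[-0.49 -0.07  0.78] [595.2 247.4  88.9]
```

```bash
python3 -m jog '0 0 -0.0015 0 0 0;0 0 -0.0015 0 0 0' -1 30; python3 -m jog '0 0 0 0 0 0;0 0 0 0 0 0;0 0 0 0 0 0;0 0 0 0 0 0;0 0 0 0 0 0' -0.5 30; python3 -m jog '0 0 -0.02 0 0 0;0 0 -0.05 0 0 0;0 0 -0.09 0 0 0;0 0 -0.12 0 0 0;0 0 -0.14 0 0 0;0 0 -0.14 0 0 0' -0.5 10
python3 - <<'E'
from fit import *
np.set_printoptions(precision=3,suppress=True)
im=save('scene','s7.png',(300,80,500,260),3.3)
D={'scene':dt(im)}
P=DISH+[0,0,74]
print(min((fit(P,[621+dx,246+dy,-.034],D) for dx in(-6,5) for dy in (-6,5)),key=lambda r:r[1]), 'pan centre',sc(72,0,70))
w=sc(-92,-94,57);print('wheel',w,rel([w[0]-12,w[1],w[2]+40],178.05),rel([w[0]-12,w[1],w[2]+40],-1.95),state()['qpos'])
E
```

```text
time_s: 17.23
ee_pos: [595.2, 247.4, 89.7]
ee_rot: [179.9, -0.0, 88.0]
force: [-0.6, -1.5, -0.0]
gripper_width: 9.1
time_s: 17.65
ee_pos: [595.4, 247.5, 89.7]
ee_rot: [179.9, -0.0, 88.0]
force: [0.5, 0.4, -0.6]
gripper_width: 22.7
time_s: 18.15
ee_pos: [596.7, 248.0, 162.9]
ee_rot: [179.6, -0.2, 88.0]
force: [-0.3, -0.2, -0.0]
gripper_width: 22.8
(array([627.31 , 247.148,  -0.018]), np.float64(1.6078393459320068)) pan centre [617.958 246.452  76.   ]
wheel [450.858 158.082  63.   ] [-0.19  -0.308  0.115  0.003  0.002 -1.001] [-0.19  -0.308  0.115  0.002 -0.003  0.999] [21.568 26.1   83.963 -0.03  69.642 23.606]
```

View pics/s7.png

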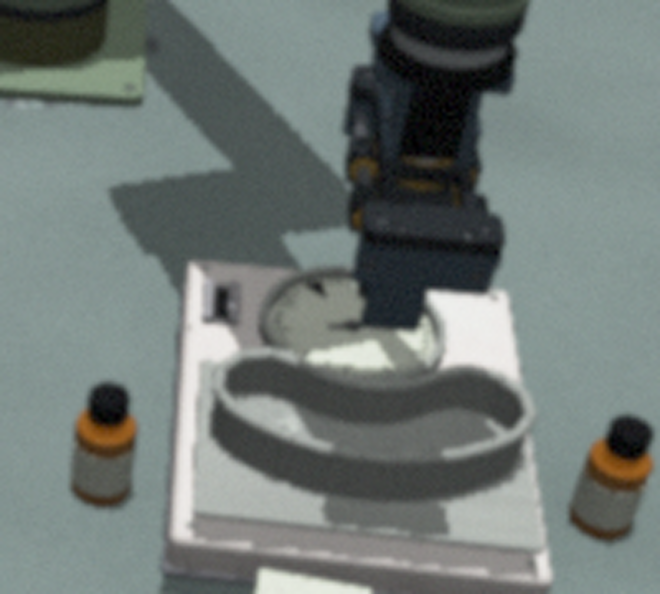

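```bash
python3 -m jog '-0.02 -0.03 0 0 0 -0.07;-0.04 -0.06 0 0 0 -0.14;-0.06 -0.09 0.01 0 0 -0.21;-0.08 -0.12 0.02 0 0 -0.28;-0.1 -0.15 0.03 0 0 -0.36;-0.12 -0.18 0.04 0 0 -0.44;-0.14 -0.21 0.05 0 0 -0.52;-0.16 -0.24 0.06 0 0 -0.6;-0.17 -0.27 0.08 0 0 -0.68;-0.18 -0.29 0.09 0 0 -0.76;-0.19 -0.308 0.1 0.001 0 -0.84;-0.19 -0.308 0.11 0.002 0 -0.92;-0.19 -0.308 0.115 0.003 0.002 -1;-0.19 -0.308 0.115 0.003 0.002 -1;-0.19 -0.308 0.115 0.003 0.002 -1;-0.19 -0.308 0.115 0.003 0.002 -1' -1 10
cat > look.py <<'E'
from fit import *
import sys
np.set_printoptions(precision=3,suppress=True)
C=sc(-75,0,57)
def ang(cam,px,zz=52):
    p=atz(cam,px,zz+SCALE[3])-C;c,s=np.cos(SCALE[2]),np.sin(SCALE[2])
    X=c*p[0]+s*p[1];Y=-s*p[0]+c*p[1]   # scale frame
    return round(float(np.arctan2(Y,-X)),3),round(float(np.hypot(X,Y)),1)  # cw from front: front(-x)->+y(left)
E
python3 - <<'E'
from look import *
T=save('top','t8.png');D={'top':dt(T)}
P=DISH+[0,0,74]
print(min((fit(P,[621+dx,246+dy,-.034],D) for dx in(-6,5) for dy in (-6,5)),key=lambda r:r[1]), sc(72,0,70))
for q in('needle_tip','zero_mark','dish','pan_top','wheel_top'):
  for c in('top','scene'):
    if c=='scene': grab_frame(c)
    for r in tip_of(q,c)[:2]: print(q,c,np.round(r['location'],1),round(r['confidence'],2),ang(c,r['location']))
print(state()['force'])
w=sc(-92,-94,57);print(rel([w[0]-12,w[1],75],178.05))
cv2.imwrite('pics/t8c.png',cv2.resize(T[180:290,140:260],None,fx=5,fy=5,interpolation=cv2.INTER_CUBIC)[:,:,::-1])
E
```

```text
time_s: 19.53
ee_pos: [438.7, 158.3, 102.5]
ee_rot: [180.0, -0.0, 177.8]
force: [-0.1, -0.2, -1.1]
gripper_width: 0.7
(array([622.209, 245.009,  -0.003]), np.float64(1.5098015069961548)) [617.958 246.452  76.   ]
zero_mark scene [396.1 169.7] 0.8 (-0.6, 38.6)
dish top [191.5 194.9] 0.85 (3.092, 160.9)
dish scene [409.4 217.8] 0.87 (3.118, 135.5)
pan_top top [190.7 199.8] 0.91 (3.079, 147.0)
wheel_top scene [409.4 219.2] 0.64 (3.12, 140.0)
wheel_top scene [370.8 170.2] 0.55 (-1.328, 85.1)
[0.001 0.418 0.424]
[ 0.    -0.     0.056  0.    -0.    -0.001]
```

View pics/t8c.png

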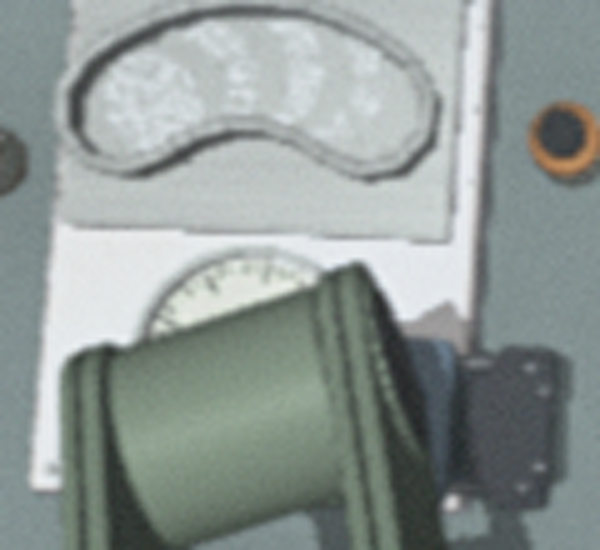

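```bash
python3 -m jog '0 0 0.03 0 0 0;0 0 0.055 0 0 0;0 0 0.07 0 0 0;0 0 0.078 0 0 0;0 0 0.078 0 0 0;0 0 0.078 0 0 0' -1 10; python3 f.py; for i in 1; do python3 -m jog '0 0 0.001 0 0 0;0 0 0.002 0 0 0;0 0 0.002 0 0 0'; done; python3 -m jog '0 0 0.001 0 0 0;0 0 0.001 0 0 0'; python3 -m jog '0 0 0.001 0 0 0;0 0 0.001 0 0 0'; python3 f.py
```

```text
time_s: 20.83
ee_pos: [439.1, 158.4, 63.9]
ee_rot: [180.0, 0.0, 178.0]
force: [0.3, 0.3, -0.0]
gripper_width: 0.9
[ 0.17 -0.21  0.05] [439.2 158.4  64.2]
time_s: 21.33
ee_pos: [439.2, 158.4, 63.3]
ee_rot: [179.9, 0.1, 178.0]
force: [0.7, -1.0, -0.2]
gripper_width: 0.5
time_s: 21.5
ee_pos: [439.2, 158.4, 62.7]
ee_rot: [179.9, 0.1, 178.0]
force: [-0.1, 0.5, -0.2]
gripper_width: 1.0
time_s: 21.67
ee_pos: [439.1, 158.4, 62.1]
ee_rot: [179.9, 0.0, 178.0]
force: [-0.5, 0.5, -0.0]
gripper_width: 0.4
[-0.28  0.25 -0.44] [439.2 158.4  62.2]
```

```bash
python3 -m jog '0 0 0.002 0 0 0;0 0 0.003 0 0 0;0 0 0.003 0 0 0' | egrep 'pos|force';  python3 -m jog '0 0 0.001 0 0 0;0 0 0.001 0 0 0'| egrep 'pos|force'; python3 -m jog '0 0 0.001 0 0 0;0 0 0.001 0 0 0'| egrep 'pos|force'; python3 -m jog '0 0 0.001 0 0 0;0 0 0.001 0 0 0'| egrep 'pos|force'
```

```text
ee_pos: [439.1, 158.4, 60.6]
force: [0.6, 0.1, 0.7]
ee_pos: [439.0, 158.4, 60.0]
force: [0.1, 0.2, 0.2]
ee_pos: [438.9, 158.3, 59.4]
force: [-0.3, -0.2, -0.5]
ee_pos: [438.9, 158.3, 58.8]
force: [0.0, -0.1, 0.1]
```

```bash
python3 f.py;python3 -c "
from h import *
im=grab_frame('scene');cv2.imwrite('pics/s9.png',cv2.resize(im[120:220,330:450],None,fx=5,fy=5,interpolation=cv2.INTER_CUBIC)[:,:,::-1])"
```

```text
[-0.47  0.04  0.28] [439.  158.4  58.9]
```

```bash
for i in 1 2; do :; done; python3 -m jog '0 0 0.001 0 0 0;0 0 0.001 0 0 0'| egrep 'pos|force'; python3 -m jog '0 0 0.001 0 0 0;0 0 0.001 0 0 0'| egrep 'pos|force'; python3 f.py; python3 -m jog '0 0 0.001 0 0 0;0 0 0.001 0 0 0'| egrep 'pos|force'; python3 f.py
```

```text
ee_pos: [438.9, 158.3, 58.4]
force: [-0.5, -0.5, -0.3]
ee_pos: [438.9, 158.3, 57.8]
force: [-0.5, -0.3, -0.0]
[ 0.2  -0.76 -0.21] [438.9 158.3  57.8]
ee_pos: [438.9, 158.3, 57.3]
force: [-0.1, 0.4, 1.0]
[-0.14  0.11 -0.23] [438.9 158.3  57.4]
```

```bash
python3 -m jog '0 0 0.001 0 0 0;0 0 0.001 0 0 0'| egrep 'pos|force'; python3 -m jog '0 0 0.001 0 0 0;0 0 0.001 0 0 0;0 0 0.001 0 0 0'| egrep 'time|pos|force'
```

```text
ee_pos: [438.9, 158.3, 56.8]
force: [0.8, -0.1, -0.0]
time_s: 24.38
ee_pos: [438.9, 158.3, 56.2]
force: [0.3, -0.3, 0.0]
```

View pics/s9.png

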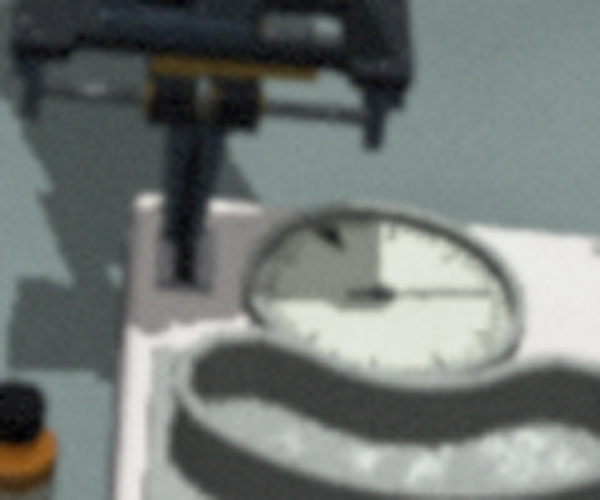

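```bash
python3 -m jog '0 0 0.001 0 0 0;0 0 0.001 0 0 0'| egrep 'pos|force'; python3 -m jog '0 0 0.001 0 0 0;0 0 0.001 0 0 0'| egrep 'time|pos|force';python3 -m jog '0 0 0.001 0 0 0;0 0 0.001 0 0 0'| egrep 'pos|force'; python3 f.py
```

```text
ee_pos: [438.8, 158.3, 55.7]
force: [0.2, -0.1, -0.4]
time_s: 24.72
ee_pos: [438.7, 158.3, 55.1]
force: [1.3, 0.5, 0.1]
ee_pos: [438.8, 158.3, 54.7]
force: [-0.1, 0.3, 2.7]
[-0.66 -0.37  2.34] [438.8 158.3  54.7]
```

```bash
python3 -m jog '0 0 0.0007 0 0 0;0 0 0.0007 0 0 0'| egrep 'pos|force'; python3 f.py
```

```text
ee_pos: [438.8, 158.3, 54.5]
force: [-0.6, -0.1, 4.1]
[-1.07 -0.48  3.71] [438.8 158.3  54.4]
```

```bash
python3 -m jog '0 0 0.0012 0 0 0;0 0 0.0012 0 0 0'| egrep 'pos|force'; python3 f.py
```

```text
ee_pos: [438.9, 158.3, 54.1]
force: [-0.9, 0.0, 6.8]
[-1.82 -0.86  6.84] [438.9 158.3  54.1]
```

```bash
python3 -m jog '-0.002 0 0.0003 0 0 0;-0.004 0 0.0003 0 0 0;-0.006 0 0.0003 0 0 0;-0.008 0 0.0003 0 0 0;-0.008 0 0.0003 0 0 0'| egrep 'time|pos|force'; python3 f.py
```

```text
time_s: 26.38
ee_pos: [442.2, 158.1, 54.1]
force: [-3.3, -0.3, 6.3]
[-2.51 -0.09  6.91] [442.2 158.1  54.1]
```

```bash
python3 -m jog '-0.003 0 0.0002 0 0 0;-0.006 0 0.0002 0 0 0;-0.009 0 0.0002 0 0 0;-0.012 0 0.0002 0 0 0;-0.015 0 0.0002 0 0 0;-0.018 0 0.0002 0 0 0;-0.02 0 0.0002 0 0 0'| egrep 'time|pos|force'; python3 -m jog '-0.003 0 0.0002 0 0 0;-0.006 0 0.0002 0 0 0;-0.009 0 0.0002 0 0 0;-0.012 0 0.0002 0 0 0;-0.015 0 0.0002 0 0 0;-0.018 0 0.0002 0 0 0;-0.021 0 0.0002 0 0 0;-0.021 0 0.0002 0 0 0'| egrep 'time|pos|force'
cat >> look.py <<'E'
def rectify(im,cam,zz=55,k=5):
    # top-down dial picture, k px/mm, front (-x) down, +y left ; centre at 350
    u=np.array([[-60,-60],[60,-60],[60,60],[-60,60]],float)
    W=np.array([sc(-75+a,b,zz) for a,b in u]);src=proj(cam,W).astype(np.float32)
    dst=np.float32([[350-b*k,350-a*k] for a,b in u])
    return cv2.warpPerspective(im,cv2.getPerspectiveTransform(src,dst),(700,700),flags=cv2.INTER_CUBIC)
def avg(cam,n):
    return np.mean([grab_frame(cam).astype(float) for _ in range(n)],0).astype(np.uint8)
def prof(im,cam,r0,r1,zz=55,k=5):
    g=cv2.cvtColor(rectify(im,cam,zz,k),cv2.COLOR_RGB2GRAY).astype(np.float32)
    t=np.arange(-180,180,1.)*np.pi/180;rr=np.arange(r0,r1,.5)
    X=350-rr[:,None]*np.sin(t)*k;Y=350+rr[:,None]*np.cos(t)*k
    return t,cv2.remap(g,X.astype(np.float32),Y.astype(np.float32),cv2.INTER_LINEAR).mean(0)
E
python3 - <<'E'
from look import *
im=avg('scene',3);cv2.imwrite('pics/s10.png',im[:,:,::-1])
s0=cv2.imread('pics/s0.png')[:,:,::-1].copy();t0=cv2.imread('pics/t0.png')[:,:,::-1].copy()
rs=[rectify(s0,'scene'),rectify(t0,'top'),rectify(im,'scene')]
cv2.imwrite('pics/rect.png',cv2.resize(np.hstack(rs)[:,:,::-1],(798,266),interpolation=cv2.INTER_AREA))
for n,(i,c) in dict(s0=(s0,'scene'),t0=(t0,'top'),now=(im,'scene')).items():
    for a,b in((15,30),(43,50)):
        t,p=prof(i,c,a,b);d=p-cv2.blur(p.reshape(1,-1),(61,1)).ravel();o=np.argsort(d)[:6];print(n,a,b,[(int(np.degrees(t[j])),int(d[j])) for j in o])
E
```

```text
time_s: 27.22
ee_pos: [451.3, 157.7, 54.0]
force: [-3.6, 0.2, 7.1]
time_s: 27.88
ee_pos: [461.2, 157.3, 54.0]
force: [-1.8, 0.4, 6.9]
s0 15 30 [(2, -47), (1, -46), (3, -46), (0, -44), (4, -43), (-1, -39)]
s0 43 50 [(-29, -117), (-29, -115), (-31, -114), (-28, -106), (-32, -105), (-33, -93)]
t0 15 30 [(6, -38), (5, -38), (7, -37), (4, -36), (8, -34), (3, -33)]
t0 43 50 [(-28, -118), (-27, -117), (-29, -110), (-26, -109), (-29, -94), (-25, -93)]
now 15 30 [(179, -36), (86, -34), (87, -34), (85, -34), (88, -33), (84, -33)]
now 43 50 [(9, -123), (8, -122), (10, -119), (7, -118), (6, -109), (11, -108)]
```

```bash
python3 -m jog '0 0 -0.005 0 0 0;0 0 -0.01 0 0 0;0.015 0 -0.01 0 0 0;0.03 0 -0.01 0 0 0;0.046 0 -0.01 0 0 0;0.048 0 -0.008 0 0 0;0.048 0 -0.006 0 0 0;0.048 0 -0.004 0 0 0;0.048 0 -0.003 0 0 0;0.048 0 -0.003 0 0 0'| egrep 'time|pos|force'; python3 -c "
from h import *
print(rel([437.8,158.5,54.2],178.05))"
```

```text
time_s: 28.87
ee_pos: [437.4, 158.2, 55.5]
force: [0.3, -0.1, 0.1]
[-0.0008  0.0006  0.0026  0.0001 -0.0028 -0.0012]
```

```bash
python3 -m jog '-0.0008 0.0006 0.001 0 -0.001 -0.001;-0.0008 0.0006 0.002 0 -0.002 -0.001;-0.0008 0.0006 0.0026 0 -0.0028 -0.001;-0.0008 0.0006 0.0028 0 -0.0028 -0.001;-0.0008 0.0006 0.0028 0 -0.0028 -0.001'| egrep 'time|pos|force|rot'; python3 f.py
```

```text
time_s: 29.28
ee_pos: [438.1, 158.5, 54.4]
ee_rot: [180.0, 0.0, 178.0]
force: [0.3, -1.4, 5.0]
[-0.55 -0.88  4.24] [438.1 158.5  54.3]
```

```bash
python3 -m jog '0 0 0.0012 0 0 0;0 0 0.0012 0 0 0'| egrep 'time|pos|force'; python3 f.py; python3 -m jog '-0.003 0 0.0003 0 0 0;-0.006 0 0.0003 0 0 0;-0.009 0 0.0003 0 0 0;-0.012 0 0.0003 0 0 0;-0.015 0 0.0003 0 0 0;-0.018 0 0.0003 0 0 0;-0.02 0 0.0003 0 0 0'| egrep 'time|pos|force'; python3 -m jog '-0.003 0 0.0002 0 0 0;-0.006 0 0.0002 0 0 0;-0.009 0 0.0002 0 0 0;-0.012 0 0.0002 0 0 0;-0.015 0 0.0002 0 0 0;-0.018 0 0.0002 0 0 0;-0.021 0 0.0002 0 0 0;-0.024 0 0.0002 0 0 0;-0.026 0 0.0002 0 0 0;-0.026 0 0.0002 0 0 0'| egrep 'time|pos|force'
```

```text
time_s: 29.7
ee_pos: [438.2, 158.5, 54.0]
force: [-2.0, 0.0, 6.7]
[-1.21 -1.12  6.69] [438.2 158.6  54. ]
time_s: 30.53
ee_pos: [447.1, 158.1, 54.0]
force: [-3.3, -0.2, 7.2]
time_s: 31.37
ee_pos: [459.1, 157.6, 53.9]
force: [-2.1, -0.1, 7.7]
```

```bash
python3 -m jog '0 0 -0.005 0 0 0;0 0 -0.01 0 0 0;0 0 -0.01 0 0 0'| egrep 'time|pos|force'
cat >> look.py <<'E'
def marks(im,cam):
    out=[]
    for a,b in((18,34),(43,50)):
        t,p=prof(im,cam,a,b);d=np.maximum(0,cv2.blur(p.reshape(1,-1),(61,1)).ravel()-p)
        m=(t>-.9)&(t<2.6);j=np.argmax(np.where(m,d,0));w=np.abs(t-t[j])<.16
        out.append(round(float((t*d)[w].sum()/d[w].sum()),3))
    return out
E
python3 - <<'E'
from look import *
for n in('s0','s10'): print(n,marks(cv2.imread(f'pics/{n}.png')[:,:,::-1].copy(),'scene'))
im=avg('scene',3);cv2.imwrite('pics/s11.png',im[:,:,::-1])
print('needle,tri',marks(im,'scene'))
for zz in(50,53,56):
    for a,b in((18,34),(34,42),(43,50)):
        t,p=prof(im,'scene',a,b,zz);d=p-cv2.blur(p.reshape(1,-1),(61,1)).ravel();o=np.argsort(d)[:8];print(zz,a,b,[(int(np.degrees(t[j])),int(d[j])) for j in o])
print(rel([437.8,158.5,55],178.05))
E
```

```text
time_s: 31.62
ee_pos: [459.2, 157.7, 59.0]
force: [0.2, -0.4, 0.6]
s0 [0.03, -0.532]
s10 [1.491, 0.146]
needle,tri [1.461, 0.768]
50 18 34 [(179, -36), (70, -34), (71, -34), (72, -33), (69, -33), (68, -32), (73, -31), (-6, -31)]
50 34 42 [(73, -40), (74, -40), (72, -38), (75, -37), (71, -34), (75, -33), (-5, -32), (-4, -31)]
50 43 50 [(40, -92), (40, -89), (39, -86), (42, -78), (37, -73), (43, -62), (37, -54), (44, -45)]
53 18 34 [(179, -40), (78, -36), (79, -35), (77, -35), (80, -34), (178, -33), (75, -33), (81, -32)]
53 34 42 [(79, -39), (44, -38), (78, -38), (80, -38), (43, -37), (45, -36), (77, -35), (81, -35)]
53 43 50 [(42, -117), (43, -113), (40, -112), (44, -103), (40, -99), (45, -87), (39, -80), (45, -70)]
56 18 34 [(179, -39), (86, -34), (87, -34), (85, -34), (88, -33), (84, -32), (89, -31), (178, -31)]
56 34 42 [(45, -72), (47, -71), (45, -68), (48, -64), (44, -59), (49, -55), (43, -48), (50, -43)]
56 43 50 [(44, -122), (45, -120), (43, -117), (45, -113), (42, -106), (47, -102), (40, -91), (48, -89)]
[ 0.042  0.     0.007 -0.    -0.003 -0.001]
```

```bash
python3 -m jog '0.02 0 0 0 -0.001 0;0.04 0 0 0 -0.002 -0.001;0.042 0 0.003 0 -0.003 -0.001;0.042 0 0.006 0 -0.003 -0.001;0.042 0 0.008 0 -0.003 -0.001;0.042 0 0.009 0 -0.003 -0.001;0.042 0 0.009 0 -0.003 -0.001'| egrep 'time|pos|force|rot'; python3 f.py
```

```text
time_s: 32.35
ee_pos: [437.6, 158.4, 54.4]
ee_rot: [-180.0, -0.0, 178.1]
force: [-3.1, 0.1, 5.2]
[-2.97  0.15  4.41] [437.9 158.4  54.3]
```

```bash
python3 -m jog '0 0 0.0012 0 0 0;0 0 0.0012 0 0 0'| egrep 'time|pos|force'; python3 -m jog '-0.003 0 0.0003 0 0 0;-0.006 0 0.0003 0 0 0;-0.009 0 0.0003 0 0 0;-0.012 0 0.0003 0 0 0;-0.015 0 0.0003 0 0 0;-0.018 0 0.0003 0 0 0;-0.02 0 0.0003 0 0 0'| egrep 'time|pos|force'; python3 -m jog '-0.003 0 0.0001 0 0 0;-0.006 0 0.0001 0 0 0;-0.009 0 0.0001 0 0 0;-0.012 0 0.0001 0 0 0;-0.015 0 0.0001 0 0 0;-0.018 0 0.0001 0 0 0;-0.02 0 0.0001 0 0 0;-0.02 0 0.0001 0 0 0'| egrep 'time|pos|force'
```

```text
time_s: 32.77
ee_pos: [438.1, 158.4, 54.0]
force: [-2.8, -0.2, 6.8]
time_s: 33.35
ee_pos: [448.2, 157.9, 54.1]
force: [-3.1, -0.7, 5.7]
time_s: 34.02
ee_pos: [458.4, 157.5, 54.2]
force: [-2.0, -1.0, 5.3]
```

```bash
python3 -m jog '0 0 -0.01 0 0 0;0 0 -0.04 0 0 0;0 -0.05 -0.08 0 0 0;0 -0.12 -0.1 0 0 0;0 -0.2 -0.1 0 0 0;0 -0.28 -0.1 0 0 0;0 -0.36 -0.1 0 0 0;0 -0.42 -0.1 0 0 0;0 -0.42 -0.1 0 0 0;0 -0.42 -0.1 0 0 0'| egrep 'time|pos|force'
python3 - <<'E'
from look import *
s=avg('scene',4);t=avg('top',4);cv2.imwrite('pics/s12.png',s[:,:,::-1]);cv2.imwrite('pics/t12.png',t[:,:,::-1])
for q in('needle_tip','zero_mark'):
  for c in('top','scene'):
    for r in tip_of(q,c)[:2]: print(q,c,np.round(r['location'],1),round(r['confidence'],2),ang(c,r['location']))
print(marks(s,'scene'),marks(t,'top'))
for c in('top','scene'):
    o,d=ray(c,proj(c,[sc(-75,0,55)])[0]);print(c,'slope dx/dz,dy/dz',d[:2]/d[2])
rs=[rectify(t,'top'),rectify(s,'scene')]
cv2.imwrite('pics/rect.png',cv2.resize(np.hstack(rs)[:,:,::-1],(800,400),interpolation=cv2.INTER_AREA))
E
```

```text
time_s: 34.85
ee_pos: [451.9, -53.7, 104.4]
force: [-0.2, 0.5, -1.0]
needle_tip scene [328.2 223.5] 0.71 (-2.381, 248.2)
needle_tip scene [220.2 246. ] 0.21 (-2.198, 474.9)
zero_mark top [170.1 255.8] 0.62 (1.372, 56.1)
zero_mark scene [425.1 178.9] 0.62 (1.424, 46.4)
[1.46, 1.373] [1.403, 1.318]
top slope dx/dz,dy/dz [-0.032 -0.243]
scene slope dx/dz,dy/dz [ 1.271 -0.256]
```

```bash
cat >> look.py <<'E'
def lateral(im,cam,a,ns=(10,38),tr=(43,52),zz=55,k=5,verbose=True):
    """along axis at angle a (cw from front): lateral (clockwise +) mm of needle line and triangle"""
    g=cv2.cvtColor(rectify(im,cam,zz,k),cv2.COLOR_RGB2GRAY).astype(np.float32)
    s=np.arange(0,60,1.);l=np.arange(-14,14.01,.25)
    ax=np.array([-np.sin(a),np.cos(a)]);la=np.array([-np.cos(a),-np.sin(a)])  # image dirs; la = clockwise
    X=350+k*(s[:,None]*ax[0]+l*la[0]);Y=350+k*(s[:,None]*ax[1]+l*la[1])
    q=cv2.remap(g,X.astype(np.float32),Y.astype(np.float32),cv2.INTER_LINEAR)
    d=np.maximum(0,np.percentile(q,75,axis=1)[:,None]-q-8)
    c=[];
    for i in range(len(s)):
        j=np.argmax(np.where(np.abs(l)<8,d[i],0));w=np.abs(l-l[j])<3.1
        c.append((d[i]*l)[w].sum()/(d[i][w].sum()+1e-6))
    c=np.array(c);m=(s>=ns[0])&(s<=ns[1]);P=np.polyfit(s[m],c[m],1)
    for _ in range(3):
        r=np.abs(np.polyval(P,s)-c);P=np.polyfit(s[m&(r<1)],c[m&(r<1)],1)
    prof=d[(s>=tr[0])&(s<=tr[1])].sum(0);w=np.abs(l-l[np.argmax(prof)])<5;T=(prof*l)[w].sum()/prof[w].sum()
    sm=sum(tr)/2;N=np.polyval(P,sm)
    if verbose: print(cam,'c',np.round(c[8:58:3],1))
    return dict(needle_angle=round(a+np.arctan(P[0]),3),N=round(N,2),T=round(T,2),err_rad=round((T-N)/50,3),centre=round(P[1],2))
E
python3 - <<'E'
from look import *
L=lambda n:cv2.imread(f'pics/{n}.png')[:,:,::-1].copy()
print(lateral(L('t0'),'top',0.));print(lateral(L('t0'),'top',-.45))
for tr in((43,52),(46,54),(40,50)):print(lateral(L('t12'),'top',1.37,tr=tr,ns=(10,32)))
print(lateral(L('s12'),'scene',1.4,ns=(10,32)))
g=cv2.cvtColor(rectify(L('t12'),'top'),cv2.COLOR_RGB2GRAY);sub=g[350-75:350+125:8, 350-300:350:10]
print(sub[:, :])
E
```

```text
top c [2.3 2.3 2.3 2.4 2.1 2.2 2.5 2.1 2.2 2.2 2.1 2.3 2.1 2.6 2.8 7.8 8.3]
{'needle_angle': np.float64(-0.007), 'N': np.float64(2.07), 'T': np.float64(2.87), 'err_rad': np.float64(0.016), 'centre': np.float64(2.39)}
top c [ 6.4  7.6  8.8  9.4  0.   0.   0.   0.   0.   0.2 -0.6 -1.2 -1.2 -1.3
 -1.9 -4.1  2. ]
{'needle_angle': np.float64(-0.842), 'N': np.float64(-6.75), 'T': np.float64(-1.4), 'err_rad': np.float64(0.107), 'centre': np.float64(12.86)}
top c [ 0.5  0.7  0.9  0.8  0.6  0.7  0.6  0.8  1.1  1.5  1.3 -1.5 -1.8 -2.5
 -2.8 -2.4 -1.9]
{'needle_angle': np.float64(1.372), 'N': np.float64(0.83), 'T': np.float64(-2.44), 'err_rad': np.float64(-0.065), 'centre': np.float64(0.73)}
top c [ 0.5  0.7  0.9  0.8  0.6  0.7  0.6  0.8  1.1  1.5  1.3 -1.5 -1.8 -2.5
 -2.8 -2.4 -1.9]
{'needle_angle': np.float64(1.372), 'N': np.float64(0.84), 'T': np.float64(-2.74), 'err_rad': np.float64(-0.071), 'centre': np.float64(0.73)}
top c [ 0.5  0.7  0.9  0.8  0.6  0.7  0.6  0.8  1.1  1.5  1.3 -1.5 -1.8 -2.5
 -2.8 -2.4 -1.9]
{'needle_angle': np.float64(1.372), 'N': np.float64(0.83), 'T': np.float64(-2.07
[... 2725 characters left out ...]
226 224 223 222 224 224
  223 222 222 223 222 222 222 221 221 222 223 222]
 [138 132 127 111  81  74  98 129 164 202 225 227 224 222 222 221 223 224
  223 222 222 224 223 222 220 220 221 222 223 223]
 [138 133 137 131 101 100 133 165 196 216 225 226 224 222 221 221 223 224
  223 222 222 224 224 222 220 220 220 222 223 223]
 [138 134 146 152 138 143 175 202 220 226 224 223 222 221 221 221 223 223
  223 222 222 223 223 222 220 220 220 222 223 222]
 [141 137 155 172 173 182 203 215 223 225 223 222 221 221 221 221 222 223
  222 222 222 223 222 221 221 221 220 221 222 221]
 [150 140 154 180 200 212 217 217 218 221 222 221 220 220 221 222 223 223
  222 222 222 222 221 220 222 221 221 220 221 222]]
```

Run:
```python
from h import *
w=sc(-92,-94,57);print(rel([w[0]-3,w[1]+.2,100],178.05),rel([w[0]-3,w[1]+.2,57],178.05))
```

```text
[ 2.080e-02  4.202e-01  8.400e-03 -2.000e-04  4.000e-04  6.000e-04] [ 2.090e-02  4.202e-01  9.440e-02 -2.000e-04  4.000e-04  6.000e-04]
```

```bash
python3 -m jog '0.003 0.06 0 0 0 0;0.006 0.13 0 0 0 0;0.01 0.21 0 0 0 0;0.014 0.29 0 0 0 0;0.018 0.36 0 0 0 0;0.021 0.4 0.01 0 0 0;0.021 0.415 0.03 0 0 0;0.021 0.42 0.05 0 0 0;0.021 0.42 0.07 0 0 0;0.021 0.42 0.085 0 0 0;0.021 0.42 0.092 0 0 0;0.021 0.42 0.094 0 0 0;0.021 0.42 0.094 0 0 0'| egrep 'time|pos|force|rot'; python3 -c "
from h import *
w=sc(-92,-94,57);print(rel([w[0]-3,w[1]+.2,54.2],178.05))"
```

```text
time_s: 36.53
ee_pos: [447.8, 157.4, 56.9]
ee_rot: [-180.0, 0.0, 178.0]
force: [-0.5, 0.8, -0.3]
[-0.0001  0.0018  0.0054 -0.0005  0.     -0.0001]
```

```bash
python3 -m jog '0 0.001 0.002 0 0 0;0 0.001 0.004 0 0 0;0 0.001 0.0055 0 0 0;0 0.001 0.0055 0 0 0;0 0.001 0.0055 0 0 0'| egrep 'time|pos|force|rot'; python3 f.py
python3 - <<'E'
from look import *
im=avg('scene',2);print(lateral(im,'scene',1.4,ns=(10,32),verbose=False))
E
```

```text
time_s: 36.95
ee_pos: [448.2, 157.8, 54.6]
ee_rot: [-180.0, 0.1, 178.1]
force: [-0.3, -0.8, 3.4]
[ 0.31 -2.25  3.5 ] [448.2 157.8  54.5]
{'needle_angle': np.float64(1.34), 'N': np.float64(0.65), 'T': np.float64(-1.31), 'err_rad': np.float64(-0.039), 'centre': np.float64(3.49)}
```

```bash
python3 -m jog '0 0 0.0016 0 0 0;0 0 0.0016 0 0 0'| egrep 'time|pos|force'; python3 f.py; python3 -m jog '-0.002 0 0.0003 0 0 0;-0.004 0 0.0003 0 0 0;-0.006 0 0.0003 0 0 0;-0.006 0 0.0003 0 0 0'| egrep 'time|pos|force'; python3 f.py
```

```text
time_s: 37.47
ee_pos: [448.3, 157.8, 53.9]
force: [-1.6, -1.9, 7.6]
[-0.24 -2.15  6.97] [448.3 157.8  54. ]
time_s: 38.05
ee_pos: [449.9, 157.7, 53.9]
force: [-2.3, -1.0, 7.7]
[-2.25 -1.13  7.64] [449.9 157.7  53.9]
```

```bash
python3 -m jog '-0.002 0 0 0 0 0;-0.0045 0 0 0 0 0;-0.0045 0 0 0 0 0'| egrep 'time|pos|force'; python3 -m jog '0 0 -0.004 0 0 0;0 0 -0.01 0 0 0;0 0 -0.012 0 0 0'| egrep 'time|pos|force'
python3 - <<'E'
from look import *
im=avg('scene',4);cv2.imwrite('pics/s13.png',im[:,:,::-1])
print(lateral(im,'scene',1.4,ns=(10,32)),marks(im,'scene'))
E
```

```text
time_s: 38.55
ee_pos: [450.8, 157.6, 53.9]
force: [-3.3, -1.3, 7.0]
time_s: 38.8
ee_pos: [450.6, 157.9, 59.9]
force: [0.1, -0.3, -0.9]
scene c [ 1.7  1.6  1.5  1.6  2.   1.4  1.3  1.5  1.5  1.5  1.8  1.9  2.5  1.8
  1.5  1.  -3. ]
{'needle_angle': np.float64(1.389), 'N': np.float64(1.26), 'T': np.float64(1.86), 'err_rad': np.float64(0.012), 'centre': np.float64(1.77)} [1.468, 1.447]
```

```bash
python3 -m jog '0 0 -0.04 0 0 0;0 -0.05 -0.08 0 0 0;0 -0.12 -0.1 0 0 0;0 -0.2 -0.1 0 0 0;0 -0.28 -0.1 0 0 0;0 -0.36 -0.1 0 0 0;0 -0.42 -0.1 0 0 0;0 -0.42 -0.1 0 0 0;0 -0.42 -0.1 0 0 0'| egrep 'time|pos|force'
python3 - <<'E'
from look import *
s=avg('scene',6);t=avg('top',8);cv2.imwrite('pics/s14.png',s[:,:,::-1]);cv2.imwrite('pics/t14.png',t[:,:,::-1])
for tr in((43,52),(46,54),(40,50)):print(lateral(t,'top',1.37,tr=tr,ns=(10,32),verbose=tr[0]==43),lateral(s,'scene',1.37,tr=tr,ns=(10,32),verbose=tr[0]==43))
g=cv2.cvtColor(rectify(t,'top'),cv2.COLOR_RGB2GRAY).astype(np.float32)
print(state()['time_s'])
L=lambda n:cv2.imread(f'pics/{n}.png')[:,:,::-1].copy()
# triangle template check: same-shape comparison with start (t0): triangle alone at angle; needle-free lateral profile by radius
for a,n in((-.48,'t0'),(1.39,'t14')):
    g=cv2.cvtColor(rectify(L(n),'top'),cv2.COLOR_RGB2GRAY).astype(np.float32);l=np.arange(-8,8.1,1)
    for r in(36,40,44,48,52):
        X=350+5*(r*-np.sin(a)-l*np.cos(a));Y=350+5*(r*np.cos(a)-l*np.sin(a))
        print(n,r,cv2.remap(g,X.astype(np.float32).reshape(1,-1),Y.astype(np.float32).reshape(1,-1),1).astype(int).ravel())
E
```

```text
time_s: 39.75
ee_pos: [443.4, -53.2, 109.8]
force: [-0.2, 0.1, -0.7]
top c [ 0.5  0.7  0.8  0.8  0.6  0.6  0.7  0.8  1.2  1.5  1.3  0.5  0.  -0.2
 -0.4 -0.3 -2.2]
scene c [ 2.   1.9  2.   2.3  2.6  2.3  2.1  2.3  2.5  2.4  3.   3.3  3.5  3.1
  3.   2.1 -1.1]
{'needle_angle': np.float64(1.375), 'N': np.float64(0.91), 'T': np.float64(-0.15), 'err_rad': np.float64(-0.021), 'centre': np.float64(0.68)} {'needle_angle': np.float64(1.39), 'N': np.float64(2.75), 'T': np.float64(3.35), 'err_rad': np.float64(0.012), 'centre': np.float64(1.81)}
{'needle_angle': np.float64(1.375), 'N': np.float64(0.92), 'T': np.float64(-0.2), 'err_rad': np.float64(-0.022), 'centre': np.float64(0.68)} {'needle_angle': np.float64(1.39), 'N': np.float64(2.8), 'T': np.float64(3.11), 'err_rad': np.float64(0.006), 'centre': np.float64(1.81)}
{'needle_angle': np.float64(1.375), 'N': np.float64(0.9), 'T': np.float64(0.01), 'err_rad': np.float64(-0.018), 'centre': np.float64(0.68)} {'needle_angle': np.float64(1.39), 'N': np.float64(2.7), 'T': np.float64(3.53), 'err_rad': np.float64(0.017), 'centre': np.float64(1.81)}
40.45
t0 36 [216 218 221 222 218 211 202 197 191 188 190 196 205 212 216 219 219]
t0 40 [219 220 218 212 200 180 158 139 127 131 149 171 187 200 211 214 215]
t0 44 [222 219 213 197 173 149 120  93  79  85 106 130 156 179 194 206 216]
t0 48 [203 191 170 147 123  93  66  52  49  56  69  92 115 138 166 184 194]
t0 52 [178 155 131 106  83  71  67  65  65  69  74  75  82 100 126 155 180]
t14 36 [222 224 227 227 221 213 200 181 165 159 171 192 211 220 222 224 223]
t14 40 [226 226 223 219 206 184 160 145 140 148 167 188 206 220 223 222 223]
t14 44 [228 228 217 196 170 141 116 105 111 134 164 190 207 220 227 225 225]
t14 48 [216 207 189 158 127  99  83  80  95 115 141 171 192 206 221 225 226]
t14 52 [184 156 131 103  79  65  58  55  61  74  86 103 134 161 187 205 209]
```

```bash
cat > fm.py <<'E'
from look import *
from scipy.optimize import least_squares
from scipy.special import erf
def pix(im,cam='top',zz=55):
    g=cv2.cvtColor(im,cv2.COLOR_RGB2GRAY).astype(float);c=proj(cam,[sc(-75,0,zz)])[0]
    uu,vv=np.meshgrid(np.arange(int(c[0])-32,int(c[0])+33),np.arange(int(c[1])-32,int(c[1])+33))
    o=-0;C0=CAL[cam];M=np.array(C0['mtx'],float);Rm=cv2.Rodrigues(np.array(C0['rvec'],float))[0];t=np.array(C0['tvec'],float).ravel()
    d=(Rm.T@np.linalg.inv(M)@np.stack([uu.ravel(),vv.ravel(),np.ones(uu.size)])).T;o=-Rm.T@t
    P=o+d*((zz+SCALE[3]-o[2])/d[:,2])[:,None]-sc(-75,0,0);cs,sn=np.cos(SCALE[2]),np.sin(SCALE[2])
    return cs*P[:,0]+sn*P[:,1],-sn*P[:,0]+cs*P[:,1],g[vv.ravel(),uu.ravel()]
H=lambda d,s:.5*(1+erf(d/(s*1.414)))
def sl(X,Y,a): # along, lateral(cw)
    return -np.cos(a)*X+np.sin(a)*Y, np.sin(a)*X+np.cos(a)*Y
def model(X,Y,na,ca,q,bg):
    cx,cy,dx,dy,hw,ln,r1,r2,w,sg,dk,nd=q
    s,l=sl(X-cx,Y-cy,na);N=H(hw-abs(l),sg)*H(ln-s,sg)*H(s-4,sg)
    s,l=sl(X-cx-dx,Y-cy-dy,ca);k=w/(r2-r1);T=H((k*(s-r1)-abs(l))/np.hypot(1,k),sg)*H(r2-s,sg)
    return (bg*(1-T)+dk*T)*(1-N)+nd*N
def solve(data,fixdx=None):
    # data: list of (X,Y,g,na0,ca0,known needle?)
    nf=len(data)
    q0=[.7,2.,0,0,1.,50,36,56,9,1.5,30,40];lo=[-5,-5,-3,-3,.3,42,30,50,4,.7,0,0];hi=[5,5,3,3,3,56,44,62,14,3.5,90,120]
    sel=[]
    for X,Y,g,na,ca,k in data:
        s,l=sl(X,Y,na);s2,l2=sl(X,Y,ca);r=np.hypot(X,Y)
        sel.append((r<53)&(((abs(l)<8)&(s>9))|((abs(l2)<13)&(s2>30))))
    x0=q0+sum([[na,ca,222.] for *_,na,ca,k in data],[]);L=lo+[-3,-3,150]*nf;U=hi+[3,3,245]*nf
    def f(x):
        r=[]
        q=np.array(x[:12])
        if fixdx is not None:q[2]=fixdx
        for i,(X,Y,g,na,ca,k) in enumerate(data):
            a,c,b=x[12+3*i:15+3*i];a=0. if k else a;m=sel[i];r.append((model(X[m],Y[m],a,c,q,b)-g[m])/10)
        return np.concatenate(r)
    o=least_squares(f,x0,bounds=(L,U),loss='soft_l1');J=o.jac;cov=np.linalg.pinv(J.T@J)*2*o.cost/len(o.fun)
    return o.x,np.sqrt(np.diag(cov)),np.abs(f(o.x)).mean()*10
E
python3 - <<'E'
from fm import *
L=lambda n:cv2.imread(f'pics/{n}.png')[:,:,::-1].copy()
for fx in(0,None):
  for names in(('t0','t12','t14'),('t12','t14')):
    d=[(*pix(L(n)),0. if n=='t0' else 1.39,{'t0':-.5,'t12':1.32,'t14':1.37}[n],n=='t0') for n in names]
    x,e,r=solve(d,fx);print(fx,names,'res',round(r,1));print(np.round(x[:12],2))
    for i,n in enumerate(names):print(n,np.round(x[12+3*i:15+3*i],3),np.round(e[12+3*i:14+3*i],3),'err',round(x[13+3*i]-x[12+3*i],3))
E
```

```text
0 ('t0', 't12', 't14') res 6.4
[ 0.59  2.39  2.97 -0.73  0.87 54.22 40.1  55.67  7.77  2.12 43.19 97.91]
t0 [ -0.129  -0.502 215.049] [  nan 0.005] err -0.372
t12 [  1.366   1.277 223.848] [0.006 0.004] err -0.089
t14 [  1.368   1.349 224.514] [0.007 0.004] err -0.018
0 ('t12', 't14') res 5.5
[  0.21   3.91  -2.97   2.95   1.15  47.85  33.95  54.81   9.99   1.81
  50.77 110.53]
t12 [  1.371   1.256 222.835] [0.006 0.018] err -0.115
t14 [  1.37    1.332 223.465] [0.007 0.014] err -0.038
None ('t0', 't12', 't14') res 6.4
[ 0.58  2.39  0.16 -0.8   0.87 54.24 40.2  55.78  7.76  2.12 43.15 97.86]
t0 [  2.97   -0.499 215.056] [  nan 0.012] err -3.469
t12 [  1.367   1.274 223.858] [0.006 0.012] err -0.092
t14 [  1.368   1.347 224.507] [0.007 0.012] err -0.021
None ('t12', 't14') res 5.5
[  0.2    3.92  -0.02   3.     1.15  47.83  33.89  52.28   8.81   1.81
  50.8  110.55]
t12 [  1.371   1.256 222.835] [0.006 0.02 ] err -0.115
t14 [  1.37    1.332 223.466] [0.007 0.027] err -0.037fm.py:36: RuntimeWarning: invalid value encountered in sqrt
  return o.x,np.sqrt(np.diag(cov)),np.abs(f(o.x)).mean()*10
```

```bash
python3 -c "
from h import *
w=sc(-92,-94,57);print(rel([w[0]-3,w[1]+.2,57],178.05))"
```

```text
[ 5.600e-03  4.207e-01  1.055e-01 -7.000e-04 -3.100e-03 -2.000e-04]
```

```bash
python3 -m jog '0.001 0.06 0 0 -0.001 0;0.002 0.13 0 0 -0.003 0;0.003 0.21 0 0 -0.003 0;0.004 0.29 0 0 -0.003 0;0.005 0.36 0.01 0 -0.003 0;0.0056 0.4 0.02 0 -0.003 0;0.0056 0.415 0.04 0 -0.003 0;0.0056 0.42 0.06 0 -0.003 0;0.0056 0.421 0.08 0 -0.003 0;0.0056 0.421 0.096 0 -0.003 0;0.0056 0.421 0.103 0 -0.003 0;0.0056 0.421 0.105 0 -0.003 0;0.0056 0.421 0.1055 0 -0.003 0'| egrep 'time|pos|force|rot';  python3 -m jog '0 0.001 0.002 0 0 0;0 0.001 0.004 0 0 0;0 0.001 0.0052 0 0 0;0 0.001 0.0052 0 0 0;0 0.001 0.0052 0 0 0'| egrep 'time|pos|force|rot'; python3 f.py
```

```text
time_s: 41.53
ee_pos: [447.9, 157.6, 56.8]
ee_rot: [-179.9, -0.0, 178.0]
force: [-0.8, 0.1, -0.6]
time_s: 41.95
ee_pos: [448.3, 158.0, 54.7]
ee_rot: [-179.9, 0.0, 178.0]
force: [-0.3, -2.2, 3.0]
[ 0.64 -1.86  3.6 ] [448.3 158.   54.5]
```

```bash
python3 -m jog '0 0 0.0014 0 0 0;0 0 0.0014 0 0 0'| egrep 'time|pos|force'; python3 -c "
from h import *
p=[]
for _ in range(4):grab_frame('scene');p.append(np.r_[state()['ee_pos'],state()['force']])
print(np.round(np.mean(p,0),2))"; python3 -m jog '-0.002 0 0.0002 0 0 0;-0.0032 0 0.0002 0 0 0;-0.0032 0 0.0002 0 0 0'| egrep 'time|pos|force'; python3 -c "
from h import *
p=[]
for _ in range(4):grab_frame('scene');p.append(np.r_[state()['ee_pos'],state()['force']])
print(np.round(np.mean(p,0),2))"
```

```text
time_s: 42.37
ee_pos: [448.3, 158.0, 54.1]
force: [-0.4, -2.5, 6.0]
[ 4.4837e+02  1.5798e+02  5.4110e+01 -8.0000e-02 -2.1900e+00  6.5100e+00]
time_s: 42.82
ee_pos: [448.6, 157.9, 54.1]
force: [-2.3, -1.9, 6.7]
[448.6  157.92  54.04  -2.61  -0.79   6.87]
```

```bash
python3 -m jog '-0.002 0 0.0001 0 0 0;-0.003 0 0.0001 0 0 0;-0.003 0 0.0001 0 0 0'| egrep 'time|pos|force'; python3 -c "
from h import *
p=[]
for _ in range(4):grab_frame('scene');p.append(np.r_[state()['ee_pos'],state()['force']])
print(np.round(np.mean(p,0),2))"
```

```text
time_s: 43.27
ee_pos: [448.7, 157.9, 54.0]
force: [-2.5, -0.9, 7.9]
[448.74 157.9   54.04  -2.93  -0.86   6.93]
```

```bash
python3 -m jog '-0.002 0 0 0 0 0;-0.0037 0 0 0 0 0;-0.0037 0 0 0 0 0'| egrep 'time|pos|force'; python3 -c "
from h import *
p=[]
for _ in range(3):grab_frame('scene');p.append(np.r_[state()['ee_pos'],state()['force']])
print(np.round(np.mean(p,0),2))"
```

```text
time_s: 43.72
ee_pos: [449.2, 157.9, 54.0]
force: [-2.5, -0.6, 7.9]
[449.23 157.88  54.04  -2.53  -0.52   6.85]
```

Moved 0.86 mm (about 0.02 rad of dial). Lift, retreat and verify.

```bash
python3 -m jog '0 0 -0.004 0 0 0;0 0 -0.01 0 0 0;0 0 -0.05 0 0 0;0 -0.05 -0.09 0 0 0;0 -0.12 -0.11 0 0 0;0 -0.2 -0.11 0 0 0;0 -0.28 -0.11 0 0 0;0 -0.36 -0.11 0 0 0;0 -0.42 -0.11 0 0 0;0 -0.42 -0.11 0 0 0;0 -0.42 -0.11 0 0 0'| egrep 'time|pos|force'
python3 - <<'E'
from fm import *
s=avg('scene',6);t=avg('top',8);cv2.imwrite('pics/s15.png',s[:,:,::-1]);cv2.imwrite('pics/t15.png',t[:,:,::-1])
L=lambda n:cv2.imread(f'pics/{n}.png')[:,:,::-1].copy()
A={'t0':-.5,'t12':1.32,'t14':1.37,'t15':1.38}
for names in(('t0','t12','t14','t15'),('t0','t12','t15'),('t0','t15')):
    d=[(*pix(L(n)),0. if n=='t0' else 1.39,A[n],n=='t0') for n in names]
    x,e,r=solve(d,0)
    print(names,round(r,1),[(n,round(x[13+3*i]-x[12+3*i],3)) for i,n in enumerate(names)])
print(lateral(t,'top',1.37,ns=(10,32)),lateral(s,'scene',1.4,ns=(10,32)))
D={'top':dt(t),'scene':dt(s)};P=DISH+[0,0,74]
for k in('top','scene'):print(k,min((fit(P,[621+dx,246+dy,-.034],{k:D[k]}) for dx in(-6,5) for dy in (-6,5)),key=lambda r:r[1]))
for q in('gallipot','amber_bottle','carton','syringe'):print(q,[(np.round(r['location'],1).tolist(),round(r['confidence'],2)) for r in tip_of(q,'top')[:2]])
print(state()['time_s'],state()['force'])
E
```

```text
time_s: 44.78
ee_pos: [441.8, -52.7, 109.3]
force: [0.6, -0.3, -0.8]
('t0', 't12', 't14', 't15') 6.1 [('t0', np.float64(1.405)), ('t12', np.float64(-0.09)), ('t14', np.float64(-0.02)), ('t15', np.float64(0.001))]
('t0', 't12', 't15') 6.4 [('t0', np.float64(-3.214)), ('t12', np.float64(-0.088)), ('t15', np.float64(0.002))]
('t0', 't15') 6.4 [('t0', np.float64(1.718)), ('t15', np.float64(-0.005))]
top c [ 0.5  0.7  0.9  0.8  0.7  0.8  0.7  0.8  1.2  1.5  1.5  1.2  1.2  1.
  0.8  0.3 -2.4]
scene c [1.8 1.6 1.5 1.6 2.  1.5 1.4 1.5 1.5 1.5 2.  2.  3.  3.2 2.5 3.  3.5]
{'needle_angle': np.float64(1.375), 'N': np.float64(0.94), 'T': np.float64(1.01), 'err_rad': np.float64(0.001), 'centre': np.float64(0.68)} {'needle_angle': np.float64(1.395), 'N': np.float64(1.44), 'T': np.float64(2.98), 'err_rad': np.float64(0.031), 'centre': np.float64(1.68)}
top (array([622.201, 244.983,  -0.003]), np.float64(1.4940913915634155))
scene (array([628.09 , 245.497,  -0.037]), np.float64(1.648881435394287))
gallipot [([333.6, 184.2], 0.9)]
amber_bottle [([255.9, 206.9], 0.68), ([138.7, 213.6], 0.56)]
carton [([211.5, 167.1], 0.8), ([253.0, 210.1], 0.4)]
syringe [([352.9, 261.8], 0.76)]
45.6833 [-0.262 -0.577  0.226]fm.py:36: RuntimeWarning: invalid value encountered in sqrt
  return o.x,np.sqrt(np.diag(cov)),np.abs(f(o.x)).mean()*10
```

```bash
python3 -c "
from workcell import *
print(job_done())"
```

```text
the job is handed in; nothing more can be done
None
```

The kidney dish is on the scale's pan, right way up and released, and the scale is tared. I handed the job in at about 46 s, with the arm clear of everything.

- **Grasp:** The first two attempts closed above the rim. The fingertips sit about 25–30 mm higher than the stated 22 mm ahead of the TCP. I re-gripped lower with 30 N, and the dish did not shift noticeably.
- **Dish on pan:** I lowered it in small steps. The pan sank about 3 mm at most, well short of its stop. The dish origin is about 4 mm from the pan centre by the top camera; a rougher scene-camera fit says about 10 mm, but that camera fits x less reliably.
- **Taring:** I made three strokes and two small corrections on the thumbwheel. Readings with the wheel pressed ran from 2 to 8 N, mostly around 7 N. I only sampled the force between moves, so a brief peak between readings would not show.
- **Zero check:** The top camera puts the triangle within about 0.005 rad of the needle, by two methods. The scene camera read 0.03 rad further clockwise. I took that as its oblique view of the card lying below the needle, and trusted the top view.
- **Other things:** The gallipot, bottles, carton and syringe are where they were, to within a few pixels of the network readings. I had used up the 12 picture views, so these last checks were numerical only.

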